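# Press a guide bushing into the sieve shaker's clamp yoke

## Robot

A 7-joint arm with a two-finger parallel gripper is mounted at the origin on the work surface. World frame = base frame: x ahead of the robot, y to its left, z up, the work surface at z = 0. Lengths are in m, angles in rad, forces in N, time in s.
With the tool pointing down it reaches from about 0.425 to 0.875 m from the base axis. Payload 4.7 kg.
Tool frame: the origin (TCP) lies at the very end of the fingers, on their centre line; the grasp point (between the pads) lies 19 mm behind it; z points along the fingers, y is the direction in which the jaws open and shut (so a half turn about z gives the same grasp; the last joint's range is limited). The gripper opens to 87 mm and grips with 3 to 60 N. Pads are 19 mm wide; open, the fingers measure 117 mm over their backs; the gripper's body (75 mm by 190 mm) begins 51 mm behind the grasp point.
Start: joints at [1.155, 0.321, -0.07, 1.45, 0.023, 1.371, -0.057], TCP at [0.271, -0.591, 0.223] pointing down, gripper open.
Joint ranges: [-2.86, 2.86], [-0.3, 2.09], [-1.38, 1.24], [0.06, 2.45], [-1.56, 4.7], [0.09, 2.05], [-2.69, 2.69]. Speed limits (rad/s): [2.57, 2.57, 3.14, 3.14, 3.14, 3.14, 3.14].

## Interface

Orientations are given as a rotation vector (axis times angle).
In Python, from bench import ctrl, get_image, camera_info gives the robot as it stands.
- The arm moves only by the tool carry_out, never from a script. Its argument "commands" is a list of rows, each an object of numbers: "tx", "ty", "tz": the shift along the tool's x, y, z in m; "rx", "ry", "rz": the turn, a rotation vector about the tool's x, y, z in rad; "jaw": the opening, from 0 (shut) to 1 (fully open). In form: [{"tx": .., "ty": .., "tz": .., "rx": .., "ry": .., "rz": .., "jaw": ..}, ...]. A call has 1 to 12 rows; each row is the pose to reach, as a shift and turn from the pose commanded when the call began, along the tool's axes at that moment; what a row does not reach only later rows make up. A row lasts 1/8 s, in which the tool goes at most 62.5 mm and 10.7 degrees, less where a joint would pass 70% of its speed; a pose out of reach is approached as far as the arm can. A call with a gripper value outside its range is refused whole. The fingers move at their own pace and stop on an object; "grip_force" is the grip in N (left out, the last holds). Time passes only in rows, so rows that repeat a pose let the fingers close. It gives the time, the measured TCP pose, the force and the opening at its end, in the units of the state.
- ctrl.get_state(): the state, without advancing time (a new reading comes with each control period).
- get_image(name): name is "side" or "top"; returns the picture (384x512x3 uint8, red, green, blue); there is no depth.
- camera_info(name): a dict with "intrinsics" (3x3 intrinsics, pixels), "k1" (the pictures are not rectified: a ray, as slopes to the right and down, at radius r is drawn at 1 + k1 r^2 times it, then the intrinsics apply), "R" (3x3) and "t" (3): a world point X has camera coordinates R X + t. Camera axes: x right, y down, z forward; pixel columns grow to the right and rows downward; lengths in m; the calibration is good to about 2 mm. A picture is of the moment at which its call begins. camera_info takes no time and is no camera call.
- ctrl.close_job(): hands the job in, once; it reports no verdict.
The state is a dict: "time": time; "joint_positions": joint angles; "qd": joint speeds; "joint_torque": joint torques, N m; "position": TCP position; "tool_rot": TCP orientation; "ft_force": force on the tool from outside, world axes, zero at the start; "torque": the same for the moment, N m; "grip_width": opening from 0.0 (shut) to 1.0 (fully open).
Only numpy, scipy, OpenCV 4.12 (cv2) and the standard library are available. Lean on these libraries where they do the work, as an engineer would, in place of code of your own. Each camera call takes 0.05 s, during which the arm holds its last target.

## Task

Fit the new flanged bushing into the empty bore of the sieve shaker's clamp yoke: start it upright in the bore and let go, then press it home with the bushing driver until its flange lies flat on the boss all round. Stop as soon as the force rises sharply at the shoulder, do not ram it. Stand the driver back upright on the bench, clear of the yoke, and leave the other things alone.

Things in the scene. Friction and masses are not known exactly. Their poses are not given: they have to be found in the camera images.
- bushing: The new flanged bushing, black plastic, about 0.11 kg, standing flange up on the bench, 62 mm tall: a barrel 46 mm across and 54 mm long (its lowest 14 mm a slimmer nose, 42 mm across, widening to 46 mm at 18 mm up), topped by a flange 62 mm across and 8 mm thick, which can be gripped by its edge. Through hole 36 mm. Origin: centre of the underside; z up to the flange.
- flange (a point): On the new bushing: centre of the flange's underside, the shoulder that must come to lie flat on the boss; 54 mm above the bushing's origin, axes as the bushing's.
- driver: Bushing driver, turned aluminium, about 0.32 kg, standing upright on the bench, 108 mm tall. From below: a pilot 32 mm across, 14 mm long, tapering to 26 mm at its foot, that drops loosely into the bushing's hole; a flat pressing disc 66 mm across, 14 to 26 mm up; a grooved handle 30 mm across, 26 to 108 mm up. Origin: centre of the pilot's underside; z up along the handle.
- disc_top (a point): On the driver: centre of the upper face of the pressing disc, at the foot of the handle, 26 mm above the driver's origin. With the handle gripped just above it the fingertips can bear on the disc, so that the grip does not slip under the pressing force.
- bore_mouth (a point): Centre of the mouth of the empty bore, level with the flat top of its boss, 64 mm above the bench; z up. The bore is 48 mm across and goes through to the bench. Seated, the bushing's flange lies on the boss, so its point flange is at this point and its origin 54 mm below.
- socket: The wavy spring-steel tolerance ring in the empty bore, gripping the barrel; origin on the bore's axis at bench level. The bushing drops in freely by about 28 mm and stands on the ring, flange some 26 mm above the boss. From there it slides in under about 8 to 14 N and stays where it is left, even at part depth; at the shoulder the force rises sharply. More than 50 N ruins it.
- yoke: Clamp yoke, a grey cast crossbar about 350 mm long lying across the bench, fixed by two bolted steel straps. A boss 72 mm across and 64 mm tall at each end, their axes 260 mm apart, a hub in the middle. Bolts reach 68 mm, the fitted flange 72 mm above the bench. Origin: middle of the underside; y along the bar, z up. The empty boss may be at either end.
- fitted: A bushing of the same kind already pressed home in the other boss of the yoke, its black flange flat on the boss (flange top 72 mm above the bench). It is fixed. Origin: centre of its underside, z up.
- sleeve: Not needed: a plain black sleeve without a flange, 54 mm across and 50 mm tall, hole 36 mm, standing on the bench. Origin: centre of the underside.
- sieve: Not needed: a round steel test sieve, 206 mm across and 56 mm tall, lying on the bench. Origin: centre of the underside.
- scoop: Not needed: an aluminium hand scoop lying on the bench, 230 mm long, 65 mm wide and 65 mm tall. Origin: under the rear wall of its trough; x points to its open mouth, 130 mm ahead; the handle runs 100 mm the other way.
- balance: Not needed: a bench balance with a steel tray of wood chips on its pan, about 310 x 340 mm and 140 mm tall, fixed at the side of the bench. Origin: centre of the underside.
Not all that is in view belongs to the job. Leave any brown or green look-alike of the driver alone.

How it is judged:
On the way, in this order (a step that is already met when the one before it is completed fails the run):
1. the bushing stands upright in the empty bore, let go, its flange still more than 12 mm above the boss (horizontal distance between bushing and bore_mouth below 0.006 m and z of bushing in the frame of bore_mouth between -0.042 and -0.015 m and angle between bushing's own z axis and vertical below 0.12 rad and contact force between the fingers and bushing below 0.1 N), for 0.2 s.
2. the driver starts pressing the bushing down, its flange still more than 6 mm above the boss (contact force between driver and bushing above 5 N and horizontal distance between bushing and bore_mouth below 0.006 m and z of bushing in the frame of bore_mouth between -0.048 and -0.015 m), for 0.05 s.
3. the driver presses on the bushing with its flange within 2 mm of the boss (z of bushing in the frame of bore_mouth below -0.052 m and horizontal distance between bushing and bore_mouth below 0.003 m and contact force between driver and bushing above 3 N), for 0.05 s.
At the end, for the whole second after the job is handed in: The bushing is in the bore, upright within 0.04 rad, centred within 3 mm and with its flange within 2 mm of the boss; the driver stands upright (within 0.1 rad) on the bench, not touching the yoke and at least 75 mm from the bore's axis; both are at rest (z of bushing in the frame of bore_mouth below -0.052 m and horizontal distance between bushing and bore_mouth below 0.003 m and angle between bushing's own z axis and vertical below 0.04 rad and linear speed of each of bushing, driver below 0.02 m/s and height (world z) of driver below 0.005 m and angle between driver's own z axis and vertical below 0.1 rad and contact force between driver and yoke below 0.1 N and horizontal distance between driver and bore_mouth above 0.075 m).
It fails at once if the bushing is rammed: the driver pushes on it with more than 50 N (contact force between driver and bushing above 50 N).
It fails at once if the sleeve, the sieve or the scoop is moved by more than 20 mm (distance of any of sleeve, sieve, scoop from where it was at the start of the episode above 0.02 m).
It also fails if it takes over 72 s, if anything falls off the work surface, if the arm or the gripper's body presses on something with over 40 N, if the wrist force passes 120 N, or if a joint passes its speed limit or range.

## Working session

There is one attempt and no reset: what is moved stays moved. The work goes in short steps, Python scripts to look and compute and a tool call to move; the robot and the scene stay as the last step left them, time stands still between calls to the robot, and variables do not carry over. Pictures are saved under pics/ and viewed, and the job is handed in when it is done.

Besides the shell and the picture viewer there is one more tool, called after ">>>" as name(argument=value, ...), one argument or row to a line, values as JSON. carry_out: Moves the arm, as the interface text tells. Its arguments: {"type":"object","properties":{"commands":{"type":"array"},"grip_force":{"type":"number"}},"required":["commands"]}

```bash
mkdir -p pics; ls; python3 - <<'E'
from bench import ctrl,get_image,camera_info
import cv2,numpy as np
for n in("side","top"):
    cv2.imwrite(f"pics/{n}0.png",get_image(n)[:,:,::-1])
    c=camera_info(n);print(n,{k:np.round(np.array(v),4).tolist() for k,v in c.items()})
    R=np.array(c["R"]);print(-R.T@np.array(c["t"]))
print(ctrl.get_state())
E
```

```text
pics
side {'intrinsics': [[363.7629, 0.0, 253.2827], [0.0, 363.7629, 199.8833], [0.0, 0.0, 1.0]], 'k1': -0.0131, 'R': [[-0.8724, -0.4887, 0.0115], [-0.3707, 0.646, -0.6673], [0.3187, -0.5864, -0.7447]], 't': [0.49, 0.2152, 1.016]}
[0.18346803 0.69621701 0.89455866]
top {'intrinsics': [[389.5787, 0.0, 256.5231], [0.0, 389.5787, 191.9291], [0.0, 0.0, 1.0]], 'k1': -0.1321, 'R': [[-0.0024, -0.9999, -0.0145], [-0.9918, 0.0042, -0.1278], [0.1279, 0.014, -0.9917]], 't': [0.0598, 0.5126, 1.3564]}
[0.33503114 0.03862431 1.41154855]
{'time': 0.1, 'joint_positions': array([ 1.15510226,  0.32173133, -0.07008557,  1.45157603,  0.02257544,
        1.37076362, -0.05682387]), 'qd': array([-0.00138387, -0.00242061,  0.00232642, -0.00437895,  0.00059868,
        0.0001845 ,  0.00186146]), 'joint_torque': array([ 3.78900904e-05, -4.92572272e+01, -4.05554362e-01, -3.13398278e+01,
       -6.41616527e-02,  3.94417474e-02,  1.17800323e-04]), 'position': array([ 0.27060332, -0.59045072,  0.2215707 ]), 'tool_rot': array([-3.06769792e+00, -6.69739595e-01,  6.70838184e-04]), 'ft_force': array([0.12873381, 0.50903931, 0.17591158]), 'torque': array([-0.03579699,  0.00541745, -0.00597388]), 'grip_width': 0.9983087812326793}
```

View pics/side0.png

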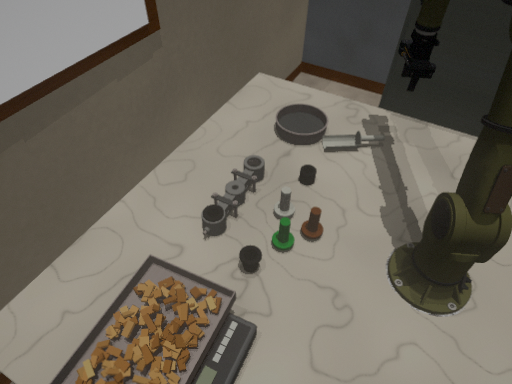

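View pics/top0.png

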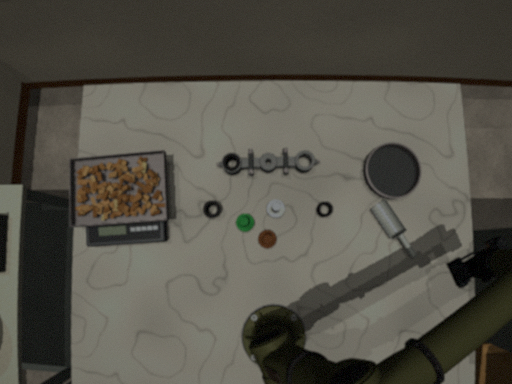

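```bash
python3 - <<'E'
import cv2,numpy as np
s=cv2.imread("pics/side0.png");t=cv2.imread("pics/top0.png")
a=cv2.resize(s[145:280,190:335],None,fx=4,fy=4,interpolation=cv2.INTER_CUBIC)
b=cv2.resize(t[140:255,190:345],None,fx=5,fy=5,interpolation=cv2.INTER_CUBIC)
cv2.imwrite("pics/sc.png",a);cv2.imwrite("pics/tc.png",np.clip(b*1.5,0,255).astype(np.uint8))
E
```

```text
(no output)
```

View pics/sc.png

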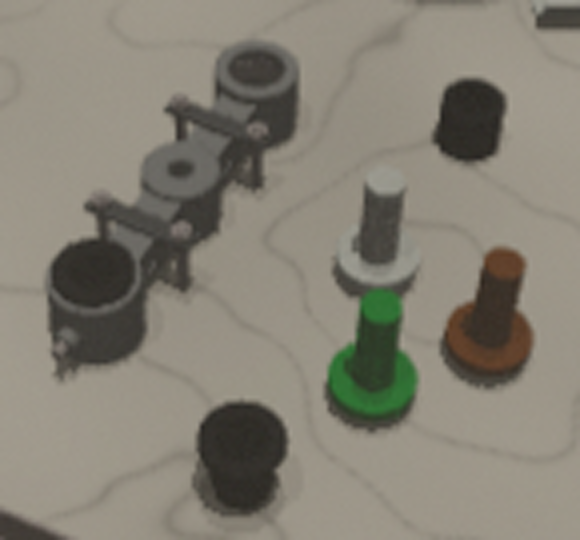

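View pics/tc.png

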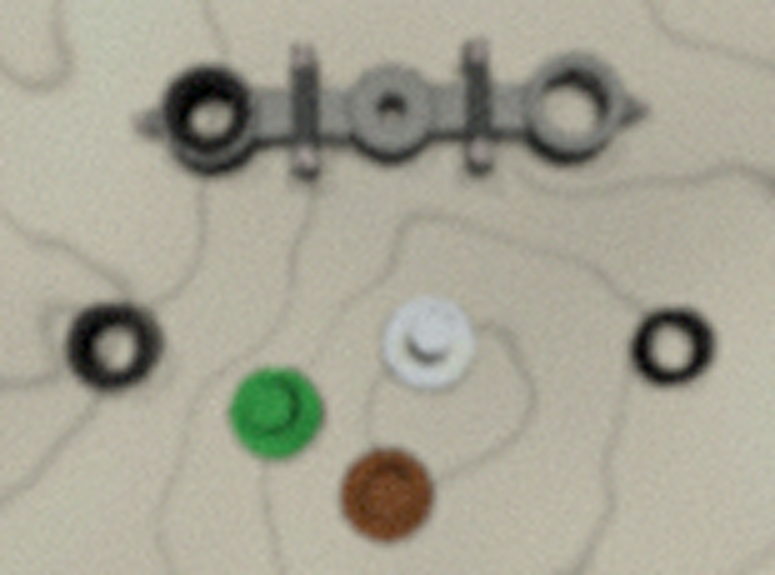

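```bash
cat > h.py <<'E'
import cv2,numpy as np
from bench import camera_info
def ray(n,uv):
    c=camera_info(n);K=np.array(c["intrinsics"]);R=np.array(c["R"]);t=np.array(c["t"])
    p=cv2.undistortPoints(np.array(uv,float).reshape(-1,1,2),K,np.array([c["k1"],0,0,0.])).reshape(-1,2)
    return -R.T@t, np.c_[p,np.ones(len(p))]@R
def plane(n,uv,z):
    o,d=ray(n,uv);return o+d*((z-o[2])/d[:,2:])
def tri(a,b):
    o1,d1=ray("top",[a]);o2,d2=ray("side",[b]);d1=d1[0]/np.linalg.norm(d1);d2=d2[0]/np.linalg.norm(d2)
    s=np.linalg.lstsq(np.c_[d1,-d2],o2-o1,rcond=None)[0]
    p,q=o1+s[0]*d1,o2+s[1]*d2;return (p+q)/2,np.linalg.norm(p-q)
def proj(n,X):
    c=camera_info(n);K=np.array(c["intrinsics"]);
    return cv2.projectPoints(np.array(X,float).reshape(-1,1,3),cv2.Rodrigues(np.array(c["R"]))[0],np.array(c["t"],float),K,np.array([c["k1"],0,0,0.]))[0].reshape(-1,2)
E
python3 - <<'E'
from h import *
F=8
def crop(n,x0,x1,y0,y1):
    im=cv2.imread(f"pics/{n}0.png")[y0:y1,x0:x1]
    return cv2.resize(im,None,fx=F,fy=F,interpolation=cv2.INTER_CUBIC)
def cont(m,x0,y0,holes=False):
    cs,hi=cv2.findContours(m.astype(np.uint8),cv2.RETR_CCOMP,cv2.CHAIN_APPROX_NONE)
    out=[]
    for c,h in zip(cs,hi[0]):
        if cv2.contourArea(c)<400: continue
        e=cv2.fitEllipse(c);bx=cv2.boundingRect(c)
        f=lambda u,v:((u+.5)/F-.5+x0,(v+.5)/F-.5+y0)
        print('hole' if h[3]>=0 else 'outer','ell c',np.round(f(*e[0]),2),'ax',np.round(np.array(e[1])/F,1),round(e[2]),'bb',np.round(f(bx[0],bx[1]),2),np.round(f(bx[0]+bx[2],bx[1]+bx[3]),2))
def run(name,n,b,fn):
    print(name,n);g=crop(n,*b);hsv=cv2.cvtColor(g,cv2.COLOR_BGR2HSV);gr=cv2.cvtColor(g,cv2.COLOR_BGR2GRAY)
    cont(fn(hsv,gr),b[0],b[2])
run('bush','top',(197,228,195,224),lambda h,g:g<75)
run('bush','side',(234,268,240,278),lambda h,g:g<70)
run('sleeve','top',(310,340,195,224),lambda h,g:g<75)
run('driver','top',(260,292,194,224),lambda h,g:g>150)
run('driver_g','top',(260,292,194,224),lambda h,g:g>140)
run('bore','top',(288,318,146,178),lambda h,g:g<115)
run('fit','top',(218,246,146,178),lambda h,g:g<60)
for n,b in(('top',(260,292,194,224)),('top',(288,322,146,178)),('side',(270,300,180,222)),('side',(238,272,150,186)),('side',(234,268,240,278))):
    g=cv2.cvtColor(cv2.imread(f"pics/{n}0.png"),cv2.COLOR_BGR2GRAY)[b[2]:b[3],b[0]:b[1]]
    cv2.imwrite(f"pics/c_{n}_{b[0]}_{b[2]}.png",cv2.resize(cv2.normalize(g,None,0,255,cv2.NORM_MINMAX),None,fx=14,fy=14,interpolation=cv2.INTER_CUBIC))
E
ls pics; cd pics; python3 - <<'E'
import cv2,numpy as np,glob
fs=sorted(glob.glob("c_*"));print(fs)
ims=[cv2.resize(cv2.imread(f),None,fx=.55,fy=.55) for f in fs]
H=max(i.shape[0] for i in ims)
ims=[cv2.copyMakeBorder(i,0,H-i.shape[0],0,4,0) for i in ims]
x=np.hstack(ims[:3]);y=np.hstack(ims[3:]);w=max(x.shape[1],y.shape[1])
p=np.vstack([cv2.copyMakeBorder(a,0,0,0,w-a.shape[1],0) for a in(x,y)]);p=cv2.resize(p,None,fx=min(1,800/p.shape[1],600/p.shape[0]),fy=min(1,800/p.shape[1],600/p.shape[0]));cv2.imwrite("m1.png",p)
E
```

```text
bush top
outer ell c [212.2  208.81] ax [17.8 19.4] 74 bb [202.69 200.06] [222.19 218.06]
hole ell c [212.98 209.41] ax [7.1 7.7] 177 bb [209.19 205.69] [216.56 213.44]
bush side
outer ell c [249.99 258.25] ax [21.  27.8] 179 bb [239.19 245.44] [260.94 273.06]
sleeve top
outer ell c [323.92 208.93] ax [15.5 17. ] 66 bb [315.56 201.19] [332.44 216.94]
hole ell c [323.87 209.24] ax [7.6 8.6] 160 bb [320.06 204.94] [327.94 213.56]
driver top
sc.png
side0.png
tc.png
top0.png
[]Traceback (most recent call last):
  File "<stdin>", line 20, in <module>
  File "<stdin>", line 16, in run
  File "<stdin>", line 9, in cont
TypeError: 'NoneType' object is not subscriptable
Traceback (most recent call last):
ValueError: max() iterable argument is empty
```

```bash
python3 - <<'E'
import cv2,numpy as np
t=cv2.imread("pics/top0.png").astype(int)
print("driver row b,r");print(t[208,262:292,0]);print(t[208,262:292,2])
print("col 276");print(t[194:222,276,0]);print(t[194:222,276,2])
print("bore row161");print(t[161,288:324,0]);print(t[161,288:324,2])
print("bore col 304");print(t[146:180,304,0]);print(t[146:180,304,2])
s=cv2.imread("pics/side0.png").astype(int)
print("side boss row163");print(s[163,238:272,0]);print(s[163,238:272,2])
print("col 254");print(s[148:186,254,0]);print(s[148:186,254,2])
def p(im,b,f): 
    g=im[b[2]:b[3],b[0]:b[1]].astype(np.uint8); g=cv2.normalize(g,None,0,255,cv2.NORM_MINMAX)
    return cv2.resize(g,(f*(b[1]-b[0]),f*(b[3]-b[2])),interpolation=cv2.INTER_CUBIC)
a=[p(t,(260,292,192,224),8),p(t,(288,320,146,178),8),p(s,(238,270,152,184),8)]
b=[p(s,(270,302,184,216),8),p(s,(234,266,242,274),8),p(t,(196,228,193,225),8)]
cv2.imwrite("pics/m1.png",np.vstack([np.hstack(a),np.hstack(b)]))
E
```

```text
driver row b,r
[107 110 107 104 112 123 125 122 110  92  93 115 129 129 134 131 130 125
 123 125 126 126 121 109 105 103 106  99  94  92]
[122 122 120 117 115 121 123 124 114  97  93 111 125 126 130 125 127 123
 123 125 127 126 121 115 116 118 115 112 106 105]
col 276
[105 105 103 105 106 116 125 122 121 128 133 132 132 130 134 123 102  74
  85 110 130 131 125 108  98 102 104 103]
[116 117 117 117 117 120 124 117 117 127 127 127 126 126 130 119  99  75
  87 110 127 126 121 109 106 114 119 116]
bore row161
[ 66  83  82  86  85  84  79  78  78  86  85  93  98  98 101 107 105 103
 102  96  80  54  37  50  69  81  77  69  69  70  76  85  98 106 106 106]
[ 68  87  88  87  89  87  82  78  80  90  93 105 111 109 115 117 119 117
 115 107  90  62  39  51  76  85  80  71  72  79  86  95 112 120 119 118]
bore col 304
[107 110 108 105  88  82  76  56  31  24  37  57  81  96 103 105 107 107
 107 100  92  87  80  71  46  29  47  73  91  98 102 102  98  96]
[123 123 122 116  96  88  78  60  34  26  40  67  92 108 117 119 121 120
 121 114 101  94  84  74  48  31  53  84 103 112 116 113 109 107]
side boss row163
[136 135 136 137 133 113  94 100  97  73  57  58  59  59  58  59  58  57
  58  56  56  54  64  93 100  96  97 132 131 131 132 131 132 132]
[155 154 154 155 151 128 102 109 104  83  66  68  67  67  66  68  67  66
  67  64  65  64  73  99 108 103 108 151 150 150 151 149 151 151]
col 254
[135 136 136 134 131 129 127 111  98  74  55  54  57  58  57  58  53  52
  68  91  96  75  53  53  53  55  55  79 105  95  97  80  61  56  54  56
  59  55]
[154 155 154 153 150 147 144 122 106  80  61  62  66  67  67  67  63  59
  75  98 103  83  60  61  60  60  61  91 119 109 111  92  69  63  61  65
  67  65]
```

View pics/m1.png

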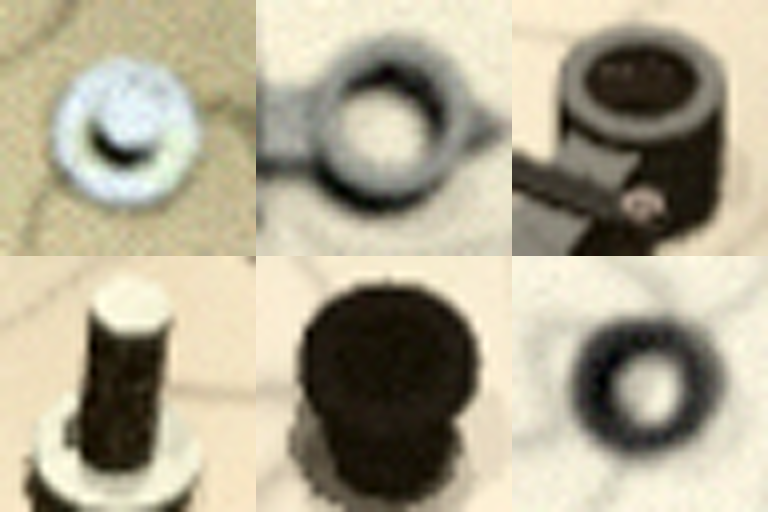

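```bash
cat > m.py <<'E'
from h import *
F=8
def fits(n,b,fn,src="0",amin=400):
    x0,x1,y0,y1=b
    im=cv2.imread(f"pics/{n}{src}.png")[y0:y1,x0:x1]
    g=cv2.resize(im,None,fx=F,fy=F,interpolation=cv2.INTER_CUBIC).astype(int)
    m=fn(g).astype(np.uint8)
    cs,hi=cv2.findContours(m,cv2.RETR_CCOMP,cv2.CHAIN_APPROX_NONE)
    f=lambda p:(np.array(p)+.5)/F-.5+[x0,y0]
    for c,h in zip(cs,hi[0]):
        if cv2.contourArea(c)<amin: continue
        k=cv2.convexHull(c);e=cv2.fitEllipse(c);eh=cv2.fitEllipse(k)
        print(n,'hole' if h[3]>=0 else 'outer','ell',np.round(f(e[0]),2),np.round(np.array(e[1])/F,1),'hull',np.round(f(eh[0]),2),np.round(np.array(eh[1])/F,1))
    return m*255
if __name__=="__main__":
    o=[]
    print('driver');o.append(fits('top',(260,292,192,224),lambda g:(g[...,2]-g[...,0]<5)))
    print('bore top r-b');o.append(fits('top',(288,320,146,178),lambda g:(g[...,2]-g[...,0]<8)))
    print('bore side');o.append(fits('side',(238,270,152,184),lambda g:g[...,0]<78))
    print('drv side');o.append(fits('side',(270,302,184,216),lambda g:(g[...,2]-g[...,0]<14)&(g[...,0]>90)))
    print('bush side');o.append(fits('side',(234,266,242,274),lambda g:g[...,0]<50))
    print('bush top');o.append(fits('top',(196,228,193,225),lambda g:g[...,0]<70))
    cv2.imwrite("pics/m2.png",np.vstack([np.hstack(o[:3]),np.hstack(o[3:])]))
E
python3 m.py
```

```text
driver
top outer ell [275.14 208.1 ] [18.2 18.8] hull [275.25 208.12] [18.7 19. ]
top hole ell [270.84 209.84] [2.7 3.9] hull [270.89 209.84] [3.2 4.2]
bore top r-b
top outer ell [302.01 161.47] [20.6 29.7] hull [301.49 161.35] [22.3 33.6]
top hole ell [303.52 161.65] [ 9.3 12.2] hull [303.48 161.6 ] [ 9.7 12.8]
bore side
side outer ell [252.01 174.27] [17.8 26. ] hull [251.19 172.9 ] [22.5 28.1]
side hole ell [253.7  176.96] [4.1 5.7] hull [253.72 177.  ] [4.3 5.9]
side outer ell [253.69 161.64] [ 9.4 14.2] hull [253.71 161.65] [ 9.5 14.3]
drv side
side outer ell [283.9  207.97] [15.5 19.9] hull [283.85 207.94] [17.1 21.2]
side outer ell [285.84 190.2 ] [ 6.9 10.1] hull [285.8 190.2] [ 7.3 10.9]
bush side
side outer ell [249.97 258.02] [20.2 26.7] hull [250.07 258.38] [21.4 26.9]
bush top
top outer ell [212.22 208.81] [17.9 19.5] hull [212.23 208.75] [18.3 19.7]
top hole ell [212.99 209.43] [7.1 7.6] hull [212.89 209.48] [7.4 7.8]
```

View pics/m2.png

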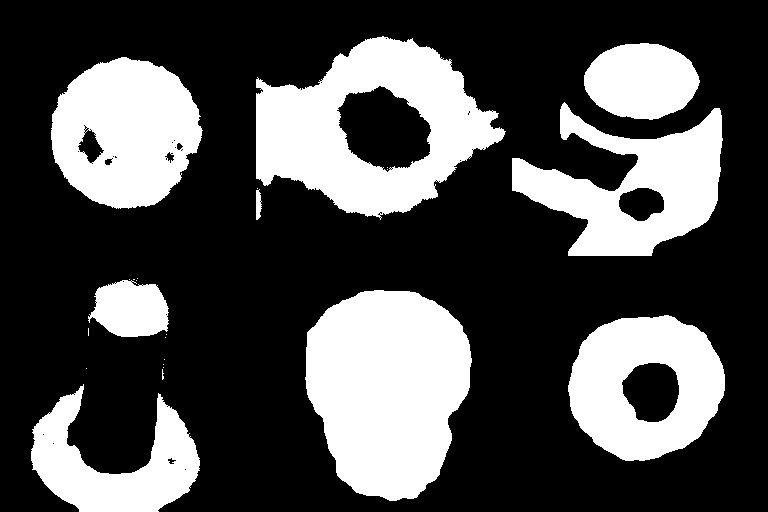

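```bash
python3 - <<'E'
from h import *
P=lambda *a:np.round(plane(*a)[0],4)
print('bush',P('top',[[212.25,208.8]],.060),P('side',[[250.06,252.6]],.062),tri([212.25,208.8],[250.06,252.6]))
print('bore',P('top',[[303.8,161.3]],.064),P('side',[[253.7,161.65]],.064),tri([303.8,161.3],[253.7,161.65]))
print('drv',P('top',[[275.2,208.1]],.024),P('side',[[285.84,190.2]],.108),P('side',[[283.85,207.3]],.026),tri([275.2,208.1],[283.85,207.3]))
# sizes / predicted circles
def circ(n,c,z,r):
    a=np.linspace(0,2*np.pi,60);q=proj(n,np.c_[c[0]+r*np.cos(a),c[1]+r*np.sin(a),a*0+z]);e=cv2.fitEllipse(q.astype(np.float32));return np.round(e[0],2),np.round(e[1],1)
b=plane('side',[[253.7,161.65]],.064)[0]
print('bore pred top',circ('top',b,.064,.024),circ('top',b,.064,.036),circ('side',b,.064,.024))
d=plane('side',[[285.84,190.2]],.108)[0]
print('disc pred side',circ('side',d,.026,.033),circ('top',d,.026,.033),circ('top',d,.014,.033))
u=plane('side',[[250.06,252.6]],.062)[0];print('bush top pred',circ('top',u,.062,.031),circ('top',u,.054,.031),circ('side',u,.062,.031))
E
```

```text
bush [0.4506 0.2125 0.06  ] [0.4532 0.213  0.062 ] (array([0.45178214, 0.21270669, 0.06212368]), np.float64(0.0028865466239202634))
bore [ 0.617  -0.1093  0.064 ] [ 0.6226 -0.1101  0.064 ] (array([ 0.61887589, -0.10826185,  0.06640689]), np.float64(0.004892753668960887))
drv [ 0.4554 -0.0083  0.024 ] [ 0.4549 -0.0052  0.108 ] [ 0.4562 -0.0083  0.026 ] (array([ 0.45566255, -0.00810148,  0.02637261]), np.float64(0.0008704985168435337))
bore pred top (array([303.99, 159.77]), array([13.3, 13.6])) (array([303.99, 159.79]), array([19.9, 20.4])) (array([253.7 , 161.71]), array([ 9.6, 14.2]))
disc pred side (array([283.81, 208.26]), array([15.9, 21. ])) (array([274.36, 208.24]), array([18.4, 18.5])) (array([274.25, 208.53]), array([18.3, 18.4]))
bush top pred (array([212.06, 208.02]), array([17.6, 17.8])) (array([212.35, 208.22]), array([17.5, 17.7])) (array([250.06, 252.8 ]), array([19.2, 22.8]))
```

```bash
cat > g.py <<'E'
import sys,numpy as np
from scipy.spatial.transform import Rotation as Ro
from bench import ctrl
# rows: goal x y z jaw azimuth(deg)
def go(x,y,z,az):
    s=ctrl.get_state();R0=Ro.from_rotvec(s["tool_rot"]);a=np.radians(az)
    ty=np.array([np.cos(a),np.sin(a),0]);tz=np.array([0,0,-1.]);G=Ro.from_matrix(np.c_[np.cross(ty,tz),ty,tz])
    d=R0.inv().apply(np.array([x,y,z])-s["position"]);r=(R0.inv()*G).as_rotvec()
    print("to",(x,y,z,az),"t",np.round(d,4),"r",np.round(r,4))
if __name__=="__main__":
    s=ctrl.get_state();print(s["time"],s["position"],s["tool_rot"],s["ft_force"],s["grip_width"],np.round(s["joint_positions"],2))
    for a in sys.argv[1:]: go(*map(float,a.split(",")))
E
python3 g.py .55,-.2,.22,0 .452,.2128,.22,0
python3 -c "
from h import *
print(plane('side',[[286,222]],.1),plane('top',[[245,222]],.026),plane('top',[[267,239]],.026),plane('top',[[304,159.85]],.064))"
```

```text
0.1 [ 0.27060332 -0.59045072  0.2215707 ] [-3.06769792e+00 -6.69739595e-01  6.70838184e-04] [0.12873381 0.50903931 0.17591158] 0.9983087812326793 [ 1.16  0.32 -0.07  1.45  0.02  1.37 -0.06]
to (0.55, -0.2, 0.22, 0.0) t [ 0.4167 -0.2385  0.0019] r [-1.5000e-03 -9.0000e-04 -1.1409e+00]
to (0.452, 0.2128, 0.22, 0.0) t [ 0.4997 -0.6546  0.0026] r [-1.5000e-03 -9.0000e-04 -1.1409e+00]
[[0.40400054 0.09734941 0.1       ]] [[0.40607737 0.0994805  0.026     ]] [[0.34568494 0.02158573 0.026     ]] [[ 0.62225333 -0.1101391   0.064     ]]
```

>>> carry_out(
  commands=[
    {"tx": 0.417,"ty": -0.238,"tz": 0,"rz": -1.141,"jaw": 1},
    {"tx": 0.417,"ty": -0.238,"tz": 0,"rz": -1.141,"jaw": 1},
    {"tx": 0.417,"ty": -0.238,"tz": 0,"rz": -1.141,"jaw": 1},
    {"tx": 0.417,"ty": -0.238,"tz": 0,"rz": -1.141,"jaw": 1},
    {"tx": 0.417,"ty": -0.238,"tz": 0,"rz": -1.141,"jaw": 1},
    {"tx": 0.417,"ty": -0.238,"tz": 0,"rz": -1.141,"jaw": 1},
    {"tx": 0.417,"ty": -0.238,"tz": 0,"rz": -1.141,"jaw": 1},
    {"tx": 0.417,"ty": -0.238,"tz": 0,"rz": -1.141,"jaw": 1},
    {"tx": 0.417,"ty": -0.238,"tz": 0,"rz": -1.141,"jaw": 1},
    {"tx": 0.417,"ty": -0.238,"tz": 0,"rz": -1.141,"jaw": 1},
  ],
)

```text
invalid input
```

```bash
python3 g.py .452,.2128,.20,0
```

```text
0.1 [ 0.27060332 -0.59045072  0.2215707 ] [-3.06769792e+00 -6.69739595e-01  6.70838184e-04] [0.12873381 0.50903931 0.17591158] 0.9983087812326793 [ 1.16  0.32 -0.07  1.45  0.02  1.37 -0.06]
to (0.452, 0.2128, 0.2, 0.0) t [ 0.4997 -0.6545  0.0226] r [-1.5000e-03 -9.0000e-04 -1.1409e+00]
```

>>> carry_out(
  commands=[
    {"tx": 0.417,"ty": -0.238,"tz": 0,"rx": 0,"ry": 0,"rz": -1.141,"jaw": 1},
    {"tx": 0.417,"ty": -0.238,"tz": 0,"rx": 0,"ry": 0,"rz": -1.141,"jaw": 1},
    {"tx": 0.417,"ty": -0.238,"tz": 0,"rx": 0,"ry": 0,"rz": -1.141,"jaw": 1},
    {"tx": 0.417,"ty": -0.238,"tz": 0,"rx": 0,"ry": 0,"rz": -1.141,"jaw": 1},
    {"tx": 0.417,"ty": -0.238,"tz": 0,"rx": 0,"ry": 0,"rz": -1.141,"jaw": 1},
    {"tx": 0.417,"ty": -0.238,"tz": 0,"rx": 0,"ry": 0,"rz": -1.141,"jaw": 1},
    {"tx": 0.417,"ty": -0.238,"tz": 0,"rx": 0,"ry": 0,"rz": -1.141,"jaw": 1},
    {"tx": 0.417,"ty": -0.238,"tz": 0,"rx": 0,"ry": 0,"rz": -1.141,"jaw": 1},
    {"tx": 0.417,"ty": -0.238,"tz": 0,"rx": 0,"ry": 0,"rz": -1.141,"jaw": 1},
    {"tx": 0.417,"ty": -0.238,"tz": 0,"rx": 0,"ry": 0,"rz": -1.141,"jaw": 1},
  ],
)

```text
time: 1.35
position: [0.55, -0.2017, 0.222]
tool_rot: [-2.222, -2.22, 0.002]
ft_force: [-0.6, -0.4, 0.8]
grip_width: 0.999
```

```bash
python3 g.py .452,.2128,.16,0
```

```text
1.35 [ 0.55003903 -0.20172416  0.22202298] [-2.22178614e+00 -2.22039054e+00  2.20618227e-03] [-0.63508141 -0.40515448  0.80064839] 0.9988748372552992 [ 0.72  0.22 -0.48  1.6   0.1   1.35  0.23]
to (0.452, 0.2128, 0.16, 0.0) t [ 0.4145 -0.0982  0.0619] r [-0.0013  0.0006 -0.0006]
```

>>> carry_out(
  commands=[
    {"tx": 0.4145,"ty": -0.098,"tz": 0.02,"rx": 0,"ry": 0,"rz": 0,"jaw": 1},
    {"tx": 0.4145,"ty": -0.098,"tz": 0.02,"rx": 0,"ry": 0,"rz": 0,"jaw": 1},
    {"tx": 0.4145,"ty": -0.098,"tz": 0.02,"rx": 0,"ry": 0,"rz": 0,"jaw": 1},
    {"tx": 0.4145,"ty": -0.098,"tz": 0.02,"rx": 0,"ry": 0,"rz": 0,"jaw": 1},
    {"tx": 0.4145,"ty": -0.098,"tz": 0.02,"rx": 0,"ry": 0,"rz": 0,"jaw": 1},
    {"tx": 0.4145,"ty": -0.098,"tz": 0.02,"rx": 0,"ry": 0,"rz": 0,"jaw": 1},
    {"tx": 0.4145,"ty": -0.098,"tz": 0.02,"rx": 0,"ry": 0,"rz": 0,"jaw": 1},
    {"tx": 0.4145,"ty": -0.098,"tz": 0.09,"rx": 0,"ry": 0,"rz": 0,"jaw": 1},
    {"tx": 0.4145,"ty": -0.098,"tz": 0.09,"rx": 0,"ry": 0,"rz": 0,"jaw": 1},
    {"tx": 0.4145,"ty": -0.098,"tz": 0.09,"rx": 0,"ry": 0,"rz": 0,"jaw": 1},
  ],
)

```text
time: 2.6
position: [0.4535, 0.212, 0.1329]
tool_rot: [2.225, 2.218, -0.001]
ft_force: [-0.2, 0.2, -0.4]
grip_width: 0.999
```

```bash
python3 g.py .452,.2128,.039,0; python3 - <<'E'
from bench import get_image
import cv2
for n in("side","top"): cv2.imwrite(f"pics/{n}1.png",get_image(n)[:,:,::-1])
import numpy as np
s=cv2.imread("pics/side1.png")[190:290,200:300];t=cv2.imread("pics/top1.png")[160:260,160:260]
cv2.imwrite("pics/m3.png",np.hstack([cv2.resize(i,(400,400),interpolation=cv2.INTER_CUBIC) for i in(s,t)]))
E
```

```text
2.6 [0.45352971 0.21201421 0.13292644] [ 2.22496009e+00  2.21788409e+00 -9.07065530e-04] [-0.16347574  0.23379904 -0.36209139] 0.99927667714292 [ 0.31  0.14 -0.84  1.9   0.11  1.15 -0.58]
to (0.452, 0.2128, 0.039, 0.0) t [ 0.0008 -0.0015  0.0939] r [-0.0004  0.0004 -0.0032]
```

View pics/m3.png

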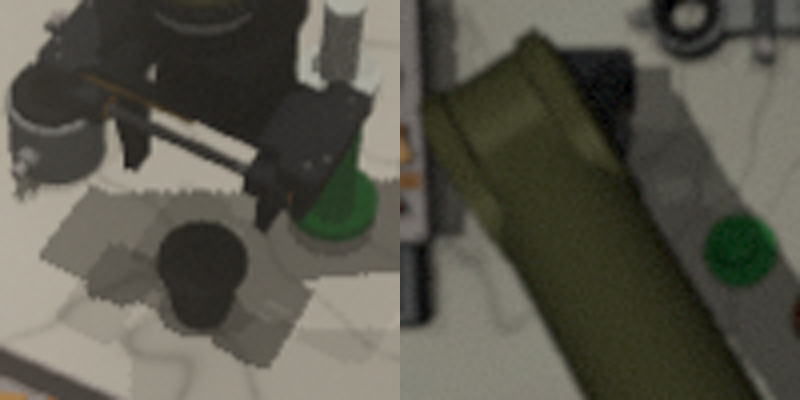

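```bash
python3 - <<'E'
from h import *
for x in(-.0435-.008,0,.0435+.008): print(proj('side',[.4535+x,.212,.133]))
print(proj('side',[.452,.2128,.062]))
E
```

```text
[[267.98926192 245.0674216 ]]
[[250.29632505 236.87022902]]
[[233.21095066 228.95178588]]
[[250.4899514  252.73840439]]
```

>>> carry_out(
  commands=[
    {"tx": 0.0,"ty": -0.001,"tz": 0.05,"rx": 0,"ry": 0,"rz": 0,"jaw": 1},
    {"tx": 0.0,"ty": -0.001,"tz": 0.075,"rx": 0,"ry": 0,"rz": 0,"jaw": 1},
    {"tx": 0.0,"ty": -0.001,"tz": 0.093,"rx": 0,"ry": 0,"rz": 0,"jaw": 1},
    {"tx": 0.0,"ty": -0.001,"tz": 0.093,"rx": 0,"ry": 0,"rz": 0,"jaw": 1},
    {"tx": 0.0,"ty": -0.001,"tz": 0.093,"rx": 0,"ry": 0,"rz": 0,"jaw": 1},
  ],
  grip_force=15,
)

```text
time: 3.32
position: [0.4529, 0.2141, 0.0409]
tool_rot: [2.221, 2.22, 0.003]
ft_force: [-0.2, 0.1, -0.0]
grip_width: 0.997
```

```bash
python3 g.py .452,.2128,.039,0; python3 - <<'E'
from bench import get_image
import cv2
n="side"; cv2.imwrite(f"pics/{n}2.png",get_image(n)[:,:,::-1])
s=cv2.imread("pics/side2.png")[210:290,210:290]
cv2.imwrite("pics/m4.png",cv2.resize(s,(560,560),interpolation=cv2.INTER_CUBIC))
E
```

```text
3.325 [0.45293122 0.21412805 0.040862  ] [2.22097392 2.22029692 0.00317518] [-0.15496363  0.1488568  -0.03320243] 0.9967762199741041 [ 0.25  0.27 -0.82  1.99  0.24  0.97 -0.69]
to (0.452, 0.2128, 0.039, 0.0) t [-0.0013 -0.0009  0.0019] r [ 0.0022 -0.0006 -0.0003]
```

View pics/m4.png

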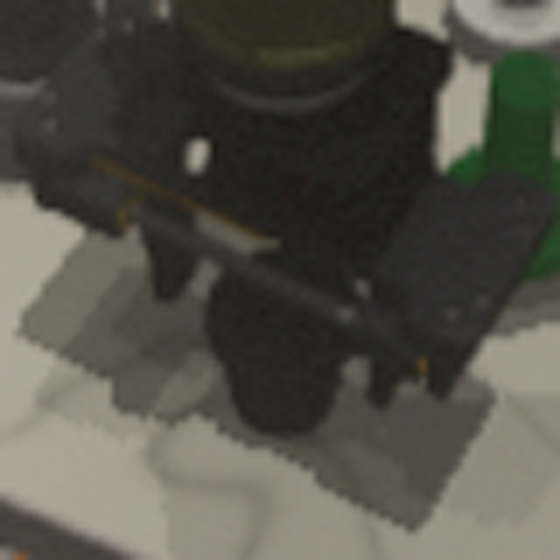

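>>> carry_out(
  commands=[
    {"tx": -0.001,"ty": -0.001,"tz": 0.002,"rx": 0,"ry": 0,"rz": 0,"jaw": 1},
    {"tx": -0.001,"ty": -0.001,"tz": 0.002,"rx": 0,"ry": 0,"rz": 0,"jaw": 0.6},
    {"tx": -0.001,"ty": -0.001,"tz": 0.002,"rx": 0,"ry": 0,"rz": 0,"jaw": 0.6},
    {"tx": -0.001,"ty": -0.001,"tz": 0.002,"rx": 0,"ry": 0,"rz": 0,"jaw": 0.6},
    {"tx": -0.001,"ty": -0.001,"tz": 0.002,"rx": 0,"ry": 0,"rz": 0,"jaw": 0.6},
    {"tx": -0.001,"ty": -0.001,"tz": 0.002,"rx": 0,"ry": 0,"rz": 0,"jaw": 0.6},
    {"tx": -0.001,"ty": -0.001,"tz": 0.002,"rx": 0,"ry": 0,"rz": 0,"jaw": 0.6},
    {"tx": -0.001,"ty": -0.001,"tz": 0.002,"rx": 0,"ry": 0,"rz": 0,"jaw": 0.6},
  ],
  grip_force=20,
)

```text
time: 4.38
position: [0.4506, 0.2127, 0.0375]
tool_rot: [-2.221, -2.222, 0.0]
ft_force: [-0.7, 0.3, 1.5]
grip_width: 0.704
```

>>> carry_out(
  commands=[
    {"tx": 0,"ty": 0,"tz": -0.06,"rx": 0,"ry": 0,"rz": 0,"jaw": 0.6},
    {"tx": 0,"ty": 0,"tz": -0.12,"rx": 0,"ry": 0,"rz": 0,"jaw": 0.6},
    {"tx": 0,"ty": 0,"tz": -0.13,"rx": 0,"ry": 0,"rz": 0,"jaw": 0.6},
    {"tx": -0.322,"ty": 0.171,"tz": -0.13,"rx": 0,"ry": 0,"rz": 0,"jaw": 0.6},
    {"tx": -0.322,"ty": 0.171,"tz": -0.13,"rx": 0,"ry": 0,"rz": 0,"jaw": 0.6},
    {"tx": -0.322,"ty": 0.171,"tz": -0.13,"rx": 0,"ry": 0,"rz": 0,"jaw": 0.6},
    {"tx": -0.322,"ty": 0.171,"tz": -0.13,"rx": 0,"ry": 0,"rz": 0,"jaw": 0.6},
    {"tx": -0.322,"ty": 0.171,"tz": -0.13,"rx": 0,"ry": 0,"rz": 0,"jaw": 0.6},
    {"tx": -0.322,"ty": 0.171,"tz": -0.13,"rx": 0,"ry": 0,"rz": 0,"jaw": 0.6},
    {"tx": -0.322,"ty": 0.171,"tz": -0.13,"rx": 0,"ry": 0,"rz": 0,"jaw": 0.6},
    {"tx": -0.322,"ty": 0.171,"tz": -0.13,"rx": 0,"ry": 0,"rz": 0,"jaw": 0.6},
    {"tx": -0.322,"ty": 0.171,"tz": -0.13,"rx": 0,"ry": 0,"rz": 0,"jaw": 0.6},
  ],
)

```text
time: 5.88
position: [0.6212, -0.1072, 0.1671]
tool_rot: [-2.218, -2.224, 0.0]
ft_force: [-0.1, -0.0, -1.8]
grip_width: 0.706
```

```bash
python3 - <<'E'
from bench import get_image
import cv2,numpy as np
for n in("side","top"): cv2.imwrite(f"pics/{n}3.png",get_image(n)[:,:,::-1])
s=cv2.imread("pics/side3.png")[100:200,200:300];t=cv2.imread("pics/top3.png")[110:210,250:350]
cv2.imwrite("pics/m5.png",np.hstack([cv2.resize(i,(400,400),interpolation=cv2.INTER_CUBIC) for i in(s,t)]))
E
python3 g.py .6225,-.110,.12,0
```

```text
5.975 [ 0.6214431  -0.10764963  0.16762124] [ 2.21865907e+00  2.22414450e+00 -2.45232574e-04] [ 0.05519894 -0.37876053 -0.67053958] 0.7043349250721308 [ 0.61  0.37 -0.61  1.56  0.22  1.28 -0.03]
to (0.6225, -0.11, 0.12, 0.0) t [-0.0023  0.0011  0.0476] r [-0.0001  0.0001  0.0025]
```

View pics/m5.png

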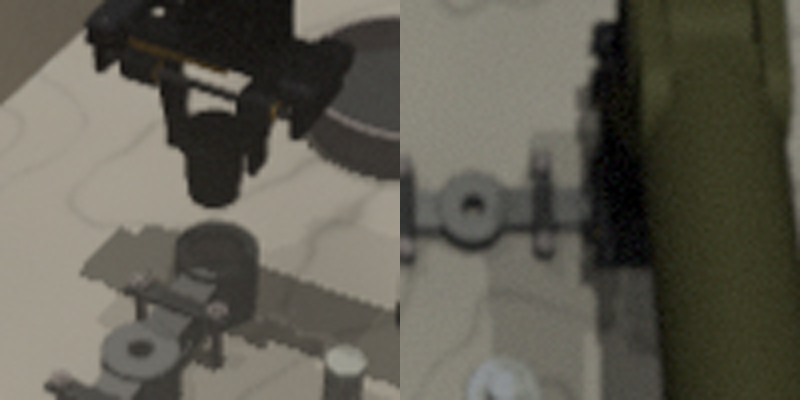

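>>> carry_out(
  commands=[
    {"tx": -0.002,"ty": 0.001,"tz": 0.04,"rx": 0,"ry": 0,"rz": 0,"jaw": 0.6},
    {"tx": -0.002,"ty": 0.001,"tz": 0.05,"rx": 0,"ry": 0,"rz": 0,"jaw": 0.6},
    {"tx": -0.002,"ty": 0.001,"tz": 0.05,"rx": 0,"ry": 0,"rz": 0,"jaw": 0.6},
    {"tx": -0.002,"ty": 0.001,"tz": 0.05,"rx": 0,"ry": 0,"rz": 0,"jaw": 0.6},
  ],
)

```text
time: 6.48
position: [0.6237, -0.111, 0.1191]
tool_rot: [2.22, 2.221, 0.002]
ft_force: [1.0, -0.2, -0.5]
grip_width: 0.71
```

```bash
python3 - <<'E'
from bench import get_image
import cv2,numpy as np
for n in("side","top"): cv2.imwrite(f"pics/{n}4.png",get_image(n)[:,:,::-1])
s=cv2.imread("pics/side4.png")[125:185,225:285]
cv2.imwrite("pics/m6.png",np.clip(cv2.resize(s,(600,600),interpolation=cv2.INTER_CUBIC).astype(int)*2,0,255))
E
python3 g.py .6225,-.110,.11,0
python3 - <<'E'
from h import *
from bench import ctrl
p=ctrl.get_state()["position"];
a=np.linspace(0,2*np.pi,90)
for nm,z,r in(('flange top',p[2]+.0245,.031),('flange bot',p[2]+.0165,.031),('barrel',p[2]-.0195,.023),('nose',p[2]-.0375,.021)):
    q=proj('side',np.c_[p[0]+r*np.cos(a),p[1]+r*np.sin(a),a*0+z]);print(nm,q.min(0).round(1),q.max(0).round(1),'m6 px',((q.min(0)-[225,125]+.5)*10).round(),((q.max(0)-[225,125]+.5)*10).round())
E
```

```text
6.575 [ 0.62362829 -0.11123051  0.11901553] [2.21988190e+00 2.22017408e+00 1.88377406e-03] [ 0.72239054  0.27435312 -1.30367549] 0.7062168215740443 [ 0.61  0.42 -0.6   1.61  0.25  1.19 -0.04]
to (0.6225, -0.11, 0.11, 0.0) t [ 0.0012 -0.0011  0.009 ] r [0.0023 0.0006 0.0001]
flange top [244.3 136.9] [263.5 149.2] m6 px [198. 124.] [390. 247.]
flange bot [244.3 138.9] [263.4 151.2] m6 px [198. 144.] [389. 267.]
barrel [246.8 148.9] [260.7 158. ] m6 px [223. 244.] [362. 335.]
nose [247.4 153.3] [259.9 161.7] m6 px [229. 288.] [354. 372.][ WARN:0@4.270] global loadsave.cpp:1063 imwrite_ Unsupported depth image for selected encoder is fallbacked to CV_8U.
```

View pics/m6.png

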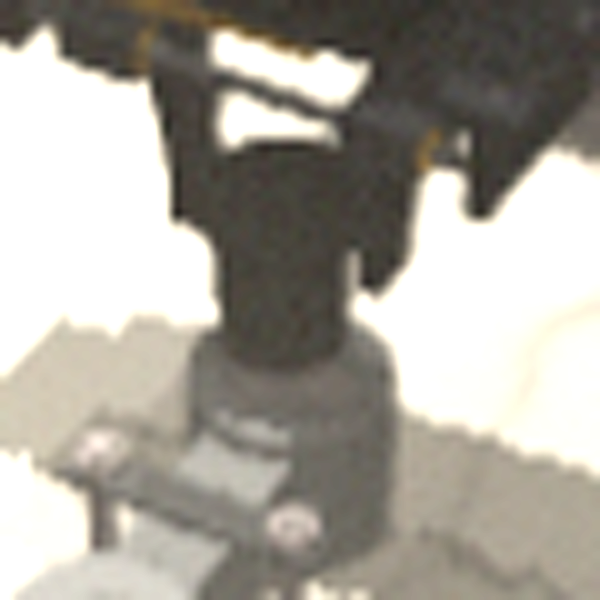

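```bash
python3 - <<'E'
from h import *
im=cv2.imread("pics/side4.png")[...,0].astype(int)
for r in range(146,166): print(r,im[r,240:270])
print('col253',im[132:168,253]);print('col251',im[132:168,251]);print('col255',im[132:168,255])
E
```

```text
146 [141 129  32  32  30  30  30  32  29  30  29  29  29  29  31  29  26  27
  28  28  28  26  31  27  28  30  78 131 132 134]
147 [142 134  94  86  44  31  30  30  31  30  34  29  27  29  29  30  32  29
  27  33  29  30  29  28  28  41  89 136 137 137]
148 [142 139 132 130 111  63  30  31  33  31  32  29  31  31  28  27  29  30
  28  27  30  31  30  32  28  43  97 138 137 139]
149 [142 142 142 142 138 114  42  30  29  33  32  27  29  30  30  28  32  29
  28  29  29  33  30  27  31  46  97 137 137 138]
150 [141 142 142 141 141 133  67  30  31  30  32  32  33  29  31  31  31  31
  28  40  61  25  27  28  28  52 110 138 137 137]
151 [142 142 142 141 142 132  75  27  31  30  28  30  31  31  30  30  28  26
  30  45  70  31  28  29  31  74 131 140 138 137]
152 [142 142 141 141 141 131  74  34  31  28  29  32  31  30  29  28  29  28
  31  46  73  28  29  31  68 121 137 138 138 137]
153 [141 141 142 140 141 131  73  29  31  30  32  30  32  31  32  31  29  29
  30  47  73  34  29  54 105 138 137 138 137 136]
154 [141 143 142 139 141 132  75  31  33  31  30  31  33  32  31  29  33  32
  31  4
[... 1201 characters left out ...]
9  67  54  56  56  55  53  51  53  52  52  50  51  50  51  51
  50  51  49  48  48  54  80 127 127 127 128 127]
165 [ 83  80  79  68  53  55  57  56  54  52  49  51  48  49  50  47  47  51
  49  48  49  44  51  51  69 108 126 126 125 126]
col253 [141 107  51  52 114 138 100  28  27  26  25  30  30  28  29  29  31  30
  29  31  30  31  32  31  33  30  32  34  32  31  42  50  50  49  51  56]
col251 [112  61  44  87 128 140 101  28  24  31  27  28  29  29  29  29  29  27
  32  30  32  30  31  32  33  33  31  31  34  35  46  52  52  51  53  75]
col255 [140 130  89  41  51 118 100  27  30  27  27  31  29  29  29  30  27  28
  31  30  28  31  29  30  31  26  26  34  31  32  45  51  50  47  47  52]
```

```bash
python3 - <<'E'
from h import *
print('bush hole z.031',plane('top',[[212.98,209.42]],.031), 'outer z .058',plane('top',[[212.25,208.8]],.058))
im=cv2.imread("pics/side0.png")[...,0].astype(int)
for r in range(262,276): print(r,im[r,236:266])
for c in(247,250,253): print(c,im[242:278,c])
a=np.linspace(0,2*np.pi,90)
for (x,y) in((.4506,.2127),(.452,.2128),(.4506,.2157)):
  for nm,z,r in(('flange top',.062,.031),('barrel',.018,.023),('nose',.0,.021)):
    q=proj('side',np.c_[x+r*np.cos(a),y+r*np.sin(a),a*0+z]);print(x,y,nm,q.min(0).round(1),q.max(0).round(1))
E
```

```text
bush hole z.031 [[0.45084671 0.21359116 0.031     ]] outer z .058 [[0.4507619  0.21275793 0.058     ]]
262 [131 130 122  83  82  70  47  39  40  43  42  45  45  45  44  42  45  44
  44  41  44  43  66 114 127 126 128 127 127 131]
263 [133 128 101  84  81  70  49  39  39  42  40  43  43  46  45  42  43  42
  43  40  37  39  60 103 127 127 127 128 127 130]
264 [132 124  85  83  74  67  53  38  37  39  38  41  42  43  43  42  40  42
  41  40  38  41  49  83 126 127 127 127 128 128]
265 [131 123  85  79  69  66  60  38  41  38  38  39  41  38  40  38  39  42
  41  41  42  42  54  80 120 128 126 128 126 130]
266 [130 122  82  79  64  63  61  45  38  41  41  41  41  40  40  39  40  36
  43  38  40  44  61  77 116 127 127 128 128 130]
267 [127 120 103  75  66  64  63  57  41  41  40  40  38  38  38  41  40  40
  38  40  40  48  73 103 115 127 127 128 127 130]
268 [120 119 115  92  67  67  66  63  38  38  40  44  40  43  42  39  41  39
  38  42  42  58  80 111 115 127 127 129 129 134]
269 [117 121 120 104  67  69  71  64  44  40  39  41  40  40  43  39  41  39
  39  37  44  62  79 111 113 11
[... 977 characters left out ...]
 39  39  41  39  38  41  38  37
  41  44  44  45  43  40  40  38  42  43  41  40  49  64 103 116 116 116]
253 [134 134 133  97  49  44  42  41  38  39  41  40  40  39  40  40  38  45
  42  44  44  42  42  42  36  40  39  39  38  41  54  92 111 117 117 118]
0.4506 0.2127 flange top [239.6 243.5] [262.4 262.7]
0.4506 0.2127 barrel [242.7 254.8] [259.  268.8]
0.4506 0.2127 nose [243.4 258.8] [258.2 271.5]
0.452 0.2128 flange top [239.1 243.3] [261.9 262.5]
0.452 0.2128 barrel [242.2 254.6] [258.6 268.6]
0.452 0.2128 nose [243.  258.6] [257.7 271.4]
0.4506 0.2157 flange top [239.  244.3] [261.8 263.6]
0.4506 0.2157 barrel [242.1 255.5] [258.5 269.6]
0.4506 0.2157 nose [242.9 259.6] [257.7 272.4]
```

>>> carry_out(
  commands=[
    {"tx": 0,"ty": -0.002,"tz": 0.0,"rx": 0,"ry": 0,"rz": 0,"jaw": 0.6},
    {"tx": 0,"ty": -0.002,"tz": 0.01,"rx": 0,"ry": 0,"rz": 0,"jaw": 0.6},
    {"tx": 0,"ty": -0.002,"tz": 0.017,"rx": 0,"ry": 0,"rz": 0,"jaw": 0.6},
    {"tx": 0,"ty": -0.002,"tz": 0.022,"rx": 0,"ry": 0,"rz": 0,"jaw": 0.6},
    {"tx": 0,"ty": -0.002,"tz": 0.022,"rx": 0,"ry": 0,"rz": 0,"jaw": 0.6},
  ],
)

```text
time: 7.2
position: [0.6225, -0.115, 0.0984]
tool_rot: [2.219, 2.214, -0.001]
ft_force: [-1.4, -4.4, 13.1]
grip_width: 0.708
```

>>> carry_out(
  commands=[
    {"tx": 0,"ty": 0,"tz": -0.01,"rx": 0,"ry": 0,"rz": 0,"jaw": 0.6},
    {"tx": 0,"ty": 0,"tz": -0.01,"rx": 0,"ry": 0,"rz": 0,"jaw": 0.6},
  ],
)

```text
time: 7.45
position: [0.6209, -0.1108, 0.1058]
tool_rot: [2.221, 2.222, 0.001]
ft_force: [0.2, 1.1, -0.9]
grip_width: 0.699
```

```bash
python3 - <<'E'
from bench import get_image
import cv2,numpy as np
for n in("side",): cv2.imwrite(f"pics/{n}5.png",get_image(n)[:,:,::-1])
s=cv2.imread("pics/side5.png")[130:180,230:280]
cv2.imwrite("pics/m7.png",np.clip(cv2.resize(s,(600,600),interpolation=cv2.INTER_CUBIC).astype(int)*2.5,0,255).astype(np.uint8))
E
python3 g.py .6225,-.112,.11,0
```

```text
7.5 [ 0.62051305 -0.11071381  0.1051705 ] [-2.22032172e+00 -2.22159674e+00 -5.13750984e-05] [ 0.57867282  0.03647192 -1.71090918] 0.7014619528433261 [ 0.61  0.42 -0.6   1.62  0.25  1.17 -0.05]
to (0.6225, -0.112, 0.11, 0.0) t [-0.0013  0.002  -0.0048] r [-0.0005 -0.0005  0.0006]
```

View pics/m7.png

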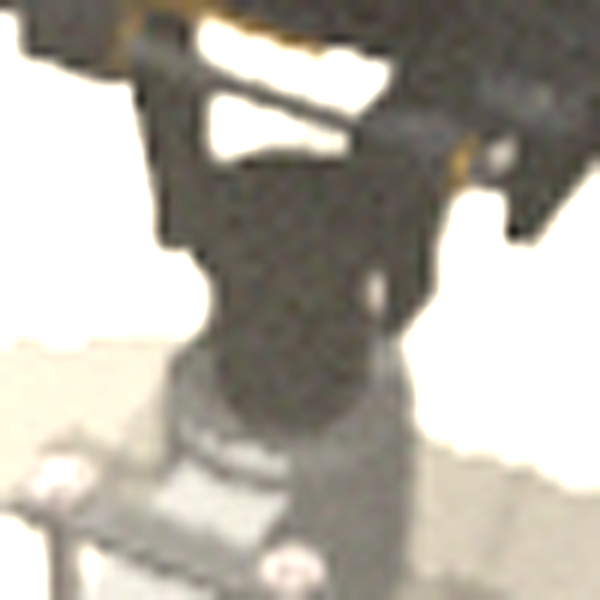

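>>> carry_out(
  commands=[
    {"tx": -0.002,"ty": 0.001,"tz": 0.0,"rx": 0,"ry": 0,"rz": 0,"jaw": 0.6},
    {"tx": -0.002,"ty": 0.001,"tz": 0.0,"rx": 0,"ry": 0,"rz": 0,"jaw": 0.6},
    {"tx": -0.002,"ty": 0.001,"tz": 0.005,"rx": 0,"ry": 0,"rz": 0,"jaw": 0.6},
    {"tx": -0.002,"ty": 0.001,"tz": 0.01,"rx": 0,"ry": 0,"rz": 0,"jaw": 0.6},
    {"tx": -0.002,"ty": 0.001,"tz": 0.01,"rx": 0,"ry": 0,"rz": 0,"jaw": 0.6},
  ],
)

```text
time: 8.12
position: [0.6229, -0.1159, 0.0978]
tool_rot: [2.22, 2.216, -0.001]
ft_force: [-1.2, -2.8, 10.2]
grip_width: 0.7
```

```bash
cat > v.py <<'E'
import sys
from bench import get_image
import cv2,numpy as np
k=sys.argv[1];x0,x1,y0,y1=map(int,sys.argv[2:6]);n=sys.argv[6] if len(sys.argv)>6 else "side";b=float(sys.argv[7]) if len(sys.argv)>7 else 2.5
cv2.imwrite(f"pics/{n}{k}.png",get_image(n)[:,:,::-1])
s=cv2.imread(f"pics/{n}{k}.png")[y0:y1,x0:x1];f=600//(y1-y0)
cv2.imwrite(f"pics/v{k}.png",np.clip(cv2.resize(s,None,fx=f,fy=f,interpolation=cv2.INTER_CUBIC).astype(int)*b,0,255).astype(np.uint8))
E
python3 v.py 6 230 280 130 180; python3 g.py .6225,-.112,.11,0
```

```text
8.175 [ 0.6228236  -0.1157897   0.09779996] [ 2.21980561e+00  2.21667412e+00 -1.34386907e-03] [-1.76260005 -3.39014114  9.40840533] 0.7031306425798078 [ 0.61  0.43 -0.59  1.63  0.26  1.16 -0.05]
to (0.6225, -0.112, 0.11, 0.0) t [ 0.0037 -0.0003 -0.0122] r [ 0.0026  0.0038 -0.0014]
```

View pics/v6.png

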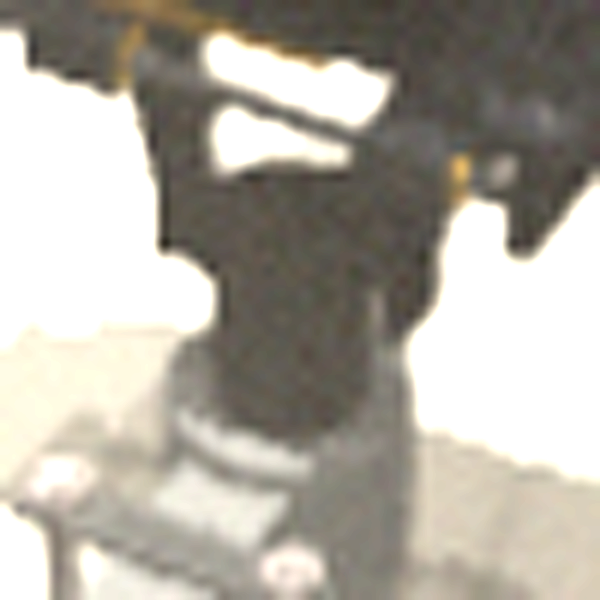

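>>> carry_out(
  commands=[
    {"tx": 0.0015,"ty": 0.0015,"tz": -0.013,"rx": 0,"ry": 0,"rz": 0,"jaw": 0.6},
    {"tx": 0.0015,"ty": 0.0015,"tz": -0.013,"rx": 0,"ry": 0,"rz": 0,"jaw": 0.6},
    {"tx": 0.0015,"ty": 0.0015,"tz": -0.013,"rx": 0,"ry": 0,"rz": 0,"jaw": 0.6},
    {"tx": 0.0015,"ty": 0.0015,"tz": -0.013,"rx": 0,"ry": 0,"rz": 0,"jaw": 0.6},
    {"tx": 0.0015,"ty": 0.0015,"tz": -0.013,"rx": 0,"ry": 0,"rz": 0,"jaw": 0.6},
  ],
)

```text
time: 8.8
position: [0.623, -0.1117, 0.1081]
tool_rot: [-2.221, -2.221, 0.001]
ft_force: [0.6, -1.1, -0.9]
grip_width: 0.706
```

```bash
python3 v.py 7 230 280 130 180; python3 g.py .6222,-.1116,.11,0; python3 - <<'E'
from h import *
im=cv2.imread("pics/side7.png")[...,0].astype(int)
for r in range(152,168): print(r,im[r,241:269])
E
```

```text
8.85 [ 0.62300744 -0.11178669  0.10816274] [-2.22109298e+00 -2.22111539e+00  5.67003191e-04] [-0.69304547  0.92889581 -0.8612903 ] 0.703868476174632 [ 0.61  0.43 -0.6   1.62  0.25  1.18 -0.05]
to (0.6222, -0.1116, 0.11, 0.0) t [ 0.0002 -0.0008 -0.0018] r [-0.0006 -0.0001  0.    ]
152 [141 142 143 141 138 112  33  34  30  33  34  35  29  30  30  32  32  28
  28  30  40  32  27  28  42  91 138 137]
153 [141 141 142 141 139 128  29  33  30  31  28  32  31  31  30  26  29  29
  31  35  47  28  26  28  57 112 138 138]
154 [141 141 140 140 140 128  31  28  31  33  30  29  31  29  34  31  31  31
  23  34  47  28  30  38  86 130 137 137]
155 [137 138 137 137 136 128  41  32  33  32  31  30  30  33  29  33  29  30
  34  37  47  29  39  82 125 137 138 137]
156 [115 135 132 131 132 119  45  33  33  31  34  31  34  32  30  29  32  31
  31  46  68  32  72 124 138 137 137 137]
157 [ 94 113 109 106  99  83  41  33  35  30  31  30  31  30  31  29  29  32
  28  47  70  76 122 136 138 136 137 136]
158 [ 91  90  89  84  60  45  38  30  32  31  32  37  31  29  30  31  30  28
  31  44  59  79 122 138 138
[... 356 characters left out ...]
7 137 135 131]
162 [ 89  82  70  54  55  53  46  36  27  33  32  33  34  33  33  29  32  32
  39  43  49  49  49  82 135 131 130 128]
163 [ 84  79  69  56  56  54  52  45  39  35  33  31  32  32  32  30  33  36
  47  49  47  46  49  80 130 128 128 127]
164 [ 81  78  69  52  55  55  52  52  49  47  39  34  34  35  35  38  45  48
  50  51  48  45  49  82 127 126 127 127]
165 [ 82  76  67  55  70  74  56  55  53  49  47  45  44  44  44  48  48  49
  49  48  48  48  50  70 108 126 126 125]
166 [ 80  78  66  50  62  75  72  56  53  53  50  49  49  48  46  49  46  48
  48  50  52  47  46  57  81 100  99 101]
167 [77 71 60 48 50 61 71 72 79 80 79 71 55 53 52 51 52 53 47 52 52 49 50 59
 78 77 77 74]
```

View pics/v7.png

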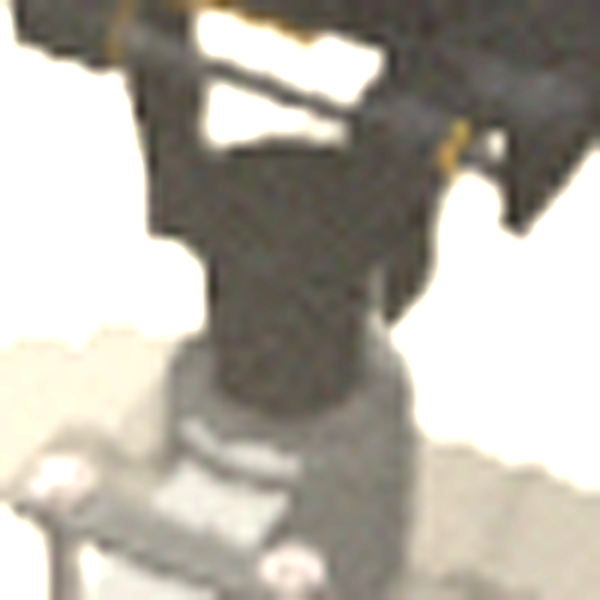

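>>> carry_out(
  commands=[
    {"tx": 0.0,"ty": -0.001,"tz": 0.0,"rx": 0,"ry": 0,"rz": 0,"jaw": 0.6},
    {"tx": 0.0,"ty": -0.001,"tz": 0.004,"rx": 0,"ry": 0,"rz": 0,"jaw": 0.6},
    {"tx": 0.0,"ty": -0.001,"tz": 0.008,"rx": 0,"ry": 0,"rz": 0,"jaw": 0.6},
    {"tx": 0.0,"ty": -0.001,"tz": 0.012,"rx": 0,"ry": 0,"rz": 0,"jaw": 0.6},
    {"tx": 0.0,"ty": -0.001,"tz": 0.012,"rx": 0,"ry": 0,"rz": 0,"jaw": 0.6},
  ],
)

```text
time: 9.48
position: [0.6225, -0.1142, 0.0982]
tool_rot: [2.221, 2.218, -0.003]
ft_force: [-2.7, -3.3, 8.2]
grip_width: 0.71
```

```bash
python3 - <<'E'
from bench import ctrl
s=ctrl.get_state();print(s["position"],s["ft_force"],s["torque"])
E
python3 v.py 8 230 280 130 180
```

```text
[ 0.62247901 -0.11416671  0.09823967] [-2.68136932 -3.29687993  8.16360002] [-0.50860256  0.77186234  0.07111957]
```

View pics/v8.png

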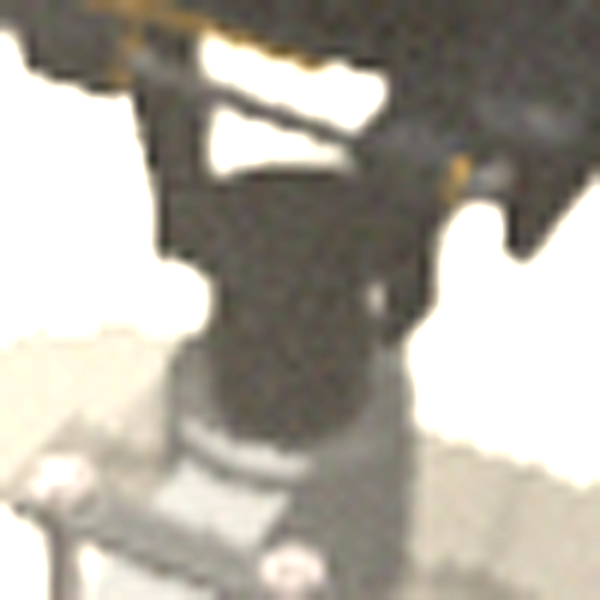

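>>> carry_out(
  commands=[
    {"tx": -0.0028,"ty": 0.001,"tz": -0.008,"rx": 0,"ry": 0,"rz": 0,"jaw": 0.6},
    {"tx": -0.0028,"ty": 0.001,"tz": -0.008,"rx": 0,"ry": 0,"rz": 0,"jaw": 0.6},
    {"tx": -0.0028,"ty": 0.001,"tz": -0.008,"rx": 0,"ry": 0,"rz": 0,"jaw": 0.6},
    {"tx": -0.0028,"ty": 0.001,"tz": -0.004,"rx": 0,"ry": 0,"rz": 0,"jaw": 0.6},
    {"tx": -0.0028,"ty": 0.001,"tz": 0.0,"rx": 0,"ry": 0,"rz": 0,"jaw": 0.6},
    {"tx": -0.0028,"ty": 0.001,"tz": 0.003,"rx": 0,"ry": 0,"rz": 0,"jaw": 0.6},
    {"tx": -0.0028,"ty": 0.001,"tz": 0.003,"rx": 0,"ry": 0,"rz": 0,"jaw": 0.6},
  ],
)

```text
time: 10.4
position: [0.6228, -0.1143, 0.0928]
tool_rot: [-2.22, -2.221, 0.001]
ft_force: [-0.9, -0.4, -1.4]
grip_width: 0.704
```

```bash
python3 v.py 9 230 280 130 180;python3 -c "
from bench import ctrl
s=ctrl.get_state();print(s['position'],s['ft_force'],s['torque'])"
```

```text
[ 0.62289816 -0.11429927  0.09295847] [-0.76955499  0.06955352 -1.45089355] [-0.04082595 -0.10589184 -0.00503275]
```

View pics/v9.png

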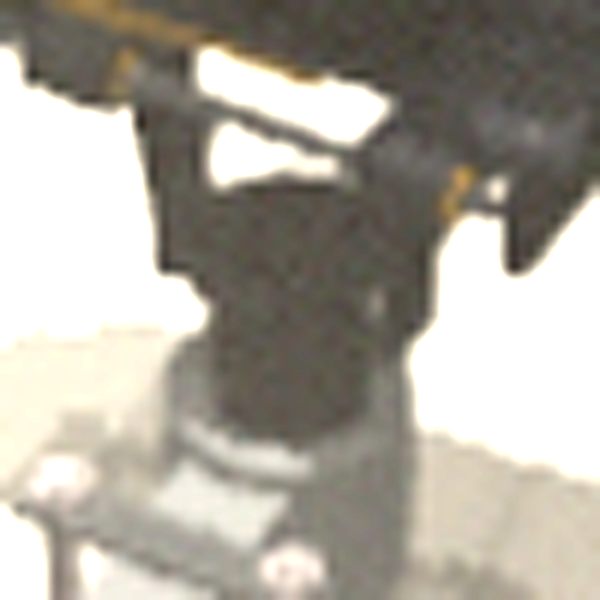

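>>> carry_out(
  commands=[
    {"tx": 0,"ty": 0,"tz": 0.004,"rx": 0,"ry": 0,"rz": 0,"jaw": 0.6},
    {"tx": 0,"ty": 0,"tz": 0.008,"rx": 0,"ry": 0,"rz": 0,"jaw": 0.6},
    {"tx": 0,"ty": 0,"tz": 0.012,"rx": 0,"ry": 0,"rz": 0,"jaw": 0.6},
    {"tx": 0,"ty": 0,"tz": 0.012,"rx": 0,"ry": 0,"rz": 0,"jaw": 0.6},
  ],
)

```text
time: 10.95
position: [0.6232, -0.1146, 0.081]
tool_rot: [-2.221, -2.221, -0.0]
ft_force: [0.9, -0.1, -2.6]
grip_width: 0.703
```

>>> carry_out(
  commands=[
    {"tx": 0,"ty": 0,"tz": 0.002,"rx": 0,"ry": 0,"rz": 0,"jaw": 0.6},
    {"tx": 0,"ty": 0,"tz": 0.004,"rx": 0,"ry": 0,"rz": 0,"jaw": 0.6},
    {"tx": 0,"ty": 0,"tz": 0.004,"rx": 0,"ry": 0,"rz": 0,"jaw": 0.6},
  ],
)

```text
time: 11.32
position: [0.6233, -0.1146, 0.0774]
tool_rot: [2.221, 2.221, 0.0]
ft_force: [1.2, 0.0, -1.3]
grip_width: 0.702
```

>>> carry_out(
  commands=[
    {"tx": 0,"ty": 0,"tz": 0.002,"rx": 0,"ry": 0,"rz": 0,"jaw": 0.6},
    {"tx": 0,"ty": 0,"tz": 0.002,"rx": 0,"ry": 0,"rz": 0,"jaw": 0.75},
    {"tx": 0,"ty": 0,"tz": 0.002,"rx": 0,"ry": 0,"rz": 0,"jaw": 0.85},
    {"tx": 0,"ty": 0,"tz": 0.002,"rx": 0,"ry": 0,"rz": 0,"jaw": 1},
    {"tx": 0,"ty": 0,"tz": 0.002,"rx": 0,"ry": 0,"rz": 0,"jaw": 1},
    {"tx": 0,"ty": 0,"tz": 0.002,"rx": 0,"ry": 0,"rz": 0,"jaw": 1},
    {"tx": 0,"ty": 0,"tz": 0.002,"rx": 0,"ry": 0,"rz": 0,"jaw": 1},
  ],
)

```text
time: 12.2
position: [0.6232, -0.1145, 0.0756]
tool_rot: [2.221, 2.222, -0.0]
ft_force: [-0.0, 0.3, 0.1]
grip_width: 0.996
```

```bash
python3 v.py 10 220 280 120 180
```

```text
(no output)
```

View pics/v10.png

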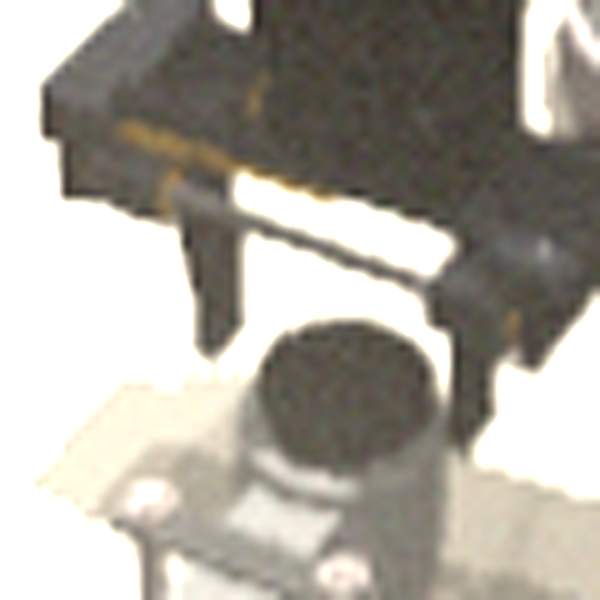

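>>> carry_out(
  commands=[
    {"tx": 0,"ty": 0,"tz": -0.03,"rx": 0,"ry": 0,"rz": 0,"jaw": 1},
    {"tx": 0,"ty": 0,"tz": -0.08,"rx": 0,"ry": 0,"rz": 0,"jaw": 1},
    {"tx": 0.1,"ty": -0.1,"tz": -0.12,"rx": 0,"ry": 0,"rz": 0,"jaw": 1},
    {"tx": 0.11,"ty": -0.15,"tz": -0.12,"rx": 0,"ry": 0,"rz": 0,"jaw": 1},
    {"tx": 0.11,"ty": -0.15,"tz": -0.12,"rx": 0,"ry": 0,"rz": 0,"jaw": 1},
    {"tx": 0.11,"ty": -0.15,"tz": -0.12,"rx": 0,"ry": 0,"rz": 0,"jaw": 1},
  ],
)

```text
time: 13.0
position: [0.471, -0.0022, 0.1967]
tool_rot: [2.214, 2.223, -0.003]
ft_force: [0.7, -1.1, 0.5]
grip_width: 1.001
```

```bash
python3 v.py 11 220 280 130 190;python3 v.py 12 275 335 130 190 top 1.8; cd pics; python3 -c "
import cv2,numpy as np
cv2.imwrite('m8.png',np.hstack([cv2.resize(cv2.imread(f),(400,400)) for f in('v11.png','v12.png')]))"
```

```text
(no output)
```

View pics/m8.png

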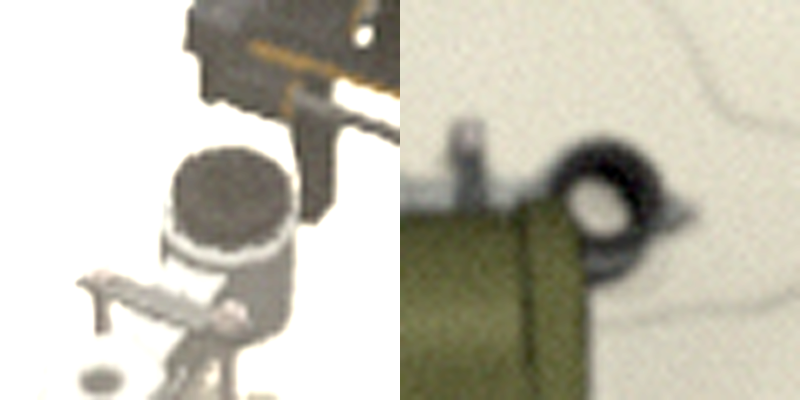

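```bash
python3 - <<'E'
from h import *
im=cv2.imread("pics/side11.png")[...,0].astype(int)
for r in range(148,176): print(r,im[r,242:268])
print(tri([305.2,157.7],[254.8,159.2]))
a=np.linspace(0,2*np.pi,90)
for z in (.072,.080,.088,.098):
  for n in('top','side'):
    q=proj(n,np.c_[.6224+.031*np.cos(a),-.1105+.031*np.sin(a),a*0+z]);print(z,n,q.min(0).round(1),q.max(0).round(1),((q.min(0)+q.max(0))/2).round(1))
E
```

```text
148 [142 141 143 143 142 142 142 141 140 141 140 142 141 140 140 137 127 116
 109  82  62  44  29  32  34  34]
149 [142 142 141 141 142 141 141 141 141 140 141 141 141 140 140 138 137 134
 130 121 112  65  29  32  30  32]
150 [143 142 142 142 141 141 142 143 140 141 140 140 139 140 138 135 132 134
 133 135 129  73  32  34  31  35]
151 [143 142 142 142 141 140 141 139 124 115 112 105 105 105 103 108 122 137
 138 138 132  91  33  33  32  33]
152 [143 143 142 141 141 136 115 109  79  66  63  50  49  47  51  65  85 108
 127 140 136 117  33  32  32  33]
153 [142 141 142 141 136 107  64  62  41  39  42  40  41  43  38  38  43  59
  87 113 139 126  44  31  36  35]
154 [141 141 141 139 118  62  41  42  41  40  38  39  36  42  38  36  39  38
  41  65 111 129  66  33  34  32]
155 [138 138 138 130  81  45  43  40  39  35  35  37  37  37  36  36  37  39
  39  40  71 107  74  33  35  35]
156 [134 135 129 110  49  43  43  41  38  34  35  34  35  38  38  36  34  40
  37  40  46  73  90  35  34  35]
157 [137 138 130 101  43  40  42  39  37  38  36  36  36  35  35  38  36  37
  38  38  40  64 100  35
[... 1807 characters left out ...]
 81  77  93 100 103  93  59  50  53  54  54  55  55  54
  53  53  55  67 108 125 125 125]
175 [ 72  70  69  70  68  72  73  83  87  75  54  66  85  72  62  53  55  55
  51  52  50  69 110 126 125 126]
(array([ 0.62496966, -0.1147954 ,  0.07152287]), np.float64(0.00700812003477968))
0.072 top [295.5 150.7] [313.1 168. ] [304.3 159.4]
0.072 side [244.6 153.8] [263.  166.1] [253.8 159.9]
0.08 top [295.7 150.2] [313.4 167.6] [304.6 158.9]
0.08 side [244.6 152. ] [263.1 164.3] [253.9 158.2]
0.088 top [295.9 149.6] [313.7 167.1] [304.8 158.4]
0.088 side [244.6 150.2] [263.2 162.5] [253.9 156.4]
0.098 top [296.2 149. ] [314.1 166.6] [305.1 157.8]
0.098 side [244.6 147.9] [263.3 160.2] [253.9 154.1]
```

>>> carry_out(
  commands=[
    {"tx": 0.06,"ty": 0,"tz": 0,"rx": 0,"ry": 0,"rz": 0,"jaw": 1},
    {"tx": 0.12,"ty": 0,"tz": 0,"rx": 0,"ry": 0,"rz": 0,"jaw": 1},
    {"tx": 0.18,"ty": 0,"tz": 0,"rx": 0,"ry": 0,"rz": 0,"jaw": 1},
    {"tx": 0.2,"ty": 0,"tz": 0,"rx": 0,"ry": 0,"rz": 0,"jaw": 1},
  ],
)

```text
time: 13.6
position: [0.4737, 0.1995, 0.1955]
tool_rot: [-2.214, -2.224, -0.004]
ft_force: [0.4, -0.5, -0.1]
grip_width: 1.001
```

```bash
python3 v.py 13 190 280 130 240;python3 v.py 14 210 330 130 190 top 1.8; python3 - <<'E'
from h import *
a=cv2.imread('pics/side13.png')[145:185,235:275];b=cv2.imread('pics/side0.png')[145:185,235:275];c=cv2.imread('pics/top14.png')[140:180,285:325];d=cv2.imread('pics/top14.png')[140:180,210:250]
r=lambda i:np.clip(cv2.resize(i,(400,400),interpolation=cv2.INTER_CUBIC)*2.0,0,255).astype(np.uint8)
e=cv2.imread('pics/side0.png')[195:235,193:233]
cv2.imwrite('pics/m9.png',cv2.resize(np.vstack([np.hstack([r(a),r(b)]),np.hstack([r(c),r(e)])]),(600,600)))
E
```

```text
(no output)
```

View pics/m9.png

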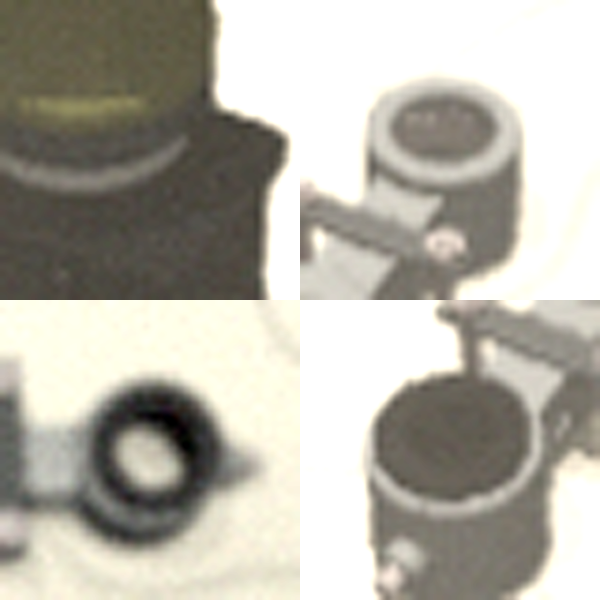

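```bash
python3 - <<'E'
from h import *
im=cv2.imread("pics/top14.png")[...,0].astype(int)
for r in range(147,175): print(r,im[r,292:318])
E
```

```text
147 [116 118 120 117 114 116 115 116 117 118 118 117 117 118 114 118 120 114
 117 116 114 114 112 116 118 115]
148 [119 119 115 120 119 115 116 118 116 117 117 115 115 116 118 116 118 115
 117 116 117 119 117 115 120 115]
149 [114 118 117 117 115 119 116 118 116 115 117 110 108 109 108 111 111 115
 117 118 116 113 115 114 114 115]
150 [118 115 115 117 115 115 117 116 116 103  97  94  86  85  85  96  97 109
 115 114 116 118 114 116 115 114]
151 [116 119 117 116 116 116 114 106  96  83  69  60  57  53  47  60  70  85
  99 109 113 117 119 115 116 118]
152 [116 118 119 116 118 112 105  93  72  59  41  28  34  25  31  32  39  55
  72  93 106 116 116 115 119 115]
153 [116 117 113 119 113 103  88  65  45  30  31  16  22  17  11  16  27  30
  43  64  89 110 117 117 116 117]
154 [115 114 119 112 108  93  67  52  33  24  19  21  18  19  20  21  20  16
  29  43  75  93 111 114 116 114]
155 [113 112 111 106  92  69  51  29  21  23  21   8  10   0   1   3   3  18
  18  31  50  78 101 114 118 114]
156 [106 106 100  88  80  58  41  26  24  26  30  36  31  22  16   0   0   8
  13  23  32  58  93 111
[... 1203 characters left out ...]

  53  71  91 101 105 106 113 113]
169 [ 89  89  84  67  47  26  32  36  49  48  51  50  56  52  48  52  46  52
  65  84 100 102 103 104 110 112]
170 [103  95  95  87  71  50  32  25  28  32  41  44  43  39  42  43  50  61
  81  94 102 103 102 108 110 110]
171 [103 108 102  99  86  73  56  39  37  24  30  30  35  32  42  50  60  82
 100 101 102 101 105 104 111 111]
172 [103 105 108 106 102  96  82  68  62  50  46  42  48  52  63  77  87  92
  98 101 101 100 105 109 111 110]
173 [102 105 103 106 110 105 100  95  85  80  76  73  82  81  85  94  99 102
 104 100 104 105 107 109 109 111]
174 [106 105 105 108 112 109 110 105 103 102  97  99  98  99 100 102 102 104
 105 103 105 109 109 110 110 107]
```

```bash
python3 - <<'E'
from h import *
for s in([254.4,157.7],[254.4,158.5]): print(tri([305.4,159.4],s))
for z in(.07,.08,.09): print(z,plane('top',[[305.4,159.4]],z),plane('side',[[254.4,157.9]],z))
E
```

```text
(array([ 0.62107439, -0.11309366,  0.07995472]), np.float64(0.0013165782997318375))
(array([ 0.62167511, -0.11367169,  0.07576613]), np.float64(0.0006979007322445587))
0.07 [[ 0.6225757  -0.11444196  0.07      ]] [[ 0.62660083 -0.12197289  0.07      ]]
0.08 [[ 0.62043232 -0.113301    0.08      ]] [[ 0.62122665 -0.11205013  0.08      ]]
0.09 [[ 0.61828895 -0.11216003  0.09      ]] [[ 0.61585246 -0.10212737  0.09      ]]
```

```bash
python3 g.py .623,-.1135,.17,0 .623,-.1135,.072,0 
```

```text
13.7 [0.47372136 0.19806918 0.19516479] [-2.21466614 -2.22353081 -0.00230151] [-0.4222287  -0.17335104 -0.15834815] 1.0013178948725547 [ 0.43  0.12 -0.92  1.8   0.09  1.27 -0.51]
to (0.623, -0.1135, 0.17, 0.0) t [-0.3122  0.1481  0.0239] r [-0.0013 -0.0034  0.004 ]
to (0.623, -0.1135, 0.072, 0.0) t [-0.3126  0.1482  0.1219] r [-0.0013 -0.0034  0.004 ]
```

>>> carry_out(
  commands=[
    {"tx": -0.312,"ty": 0.148,"tz": 0.02,"rx": 0,"ry": 0,"rz": 0.004,"jaw": 1},
    {"tx": -0.312,"ty": 0.148,"tz": 0.02,"rx": 0,"ry": 0,"rz": 0.004,"jaw": 1},
    {"tx": -0.312,"ty": 0.148,"tz": 0.02,"rx": 0,"ry": 0,"rz": 0.004,"jaw": 1},
    {"tx": -0.312,"ty": 0.148,"tz": 0.02,"rx": 0,"ry": 0,"rz": 0.004,"jaw": 1},
    {"tx": -0.312,"ty": 0.148,"tz": 0.02,"rx": 0,"ry": 0,"rz": 0.004,"jaw": 1},
    {"tx": -0.312,"ty": 0.148,"tz": 0.02,"rx": 0,"ry": 0,"rz": 0.004,"jaw": 1},
    {"tx": -0.312,"ty": 0.148,"tz": 0.04,"rx": 0,"ry": 0,"rz": 0.004,"jaw": 1},
    {"tx": -0.312,"ty": 0.148,"tz": 0.04,"rx": 0,"ry": 0,"rz": 0.004,"jaw": 1},
    {"tx": -0.312,"ty": 0.148,"tz": 0.04,"rx": 0,"ry": 0,"rz": 0.004,"jaw": 1},
  ],
)

```text
time: 14.82
position: [0.6209, -0.1155, 0.1555]
tool_rot: [-2.224, -2.218, 0.0]
ft_force: [0.1, -0.2, 0.0]
grip_width: 1.003
```

```bash
python3 v.py 15 230 280 140 190;python3 g.py .623,-.1135,.072,0; python3 - <<'E'
from h import *
im=cv2.imread("pics/side15.png")[...,0].astype(int)
for r in range(146,172): print(r,im[r,242:268])
E
```

```text
14.875 [ 0.62124433 -0.1154356   0.15603629] [2.22351724e+00 2.21880524e+00 3.89300087e-04] [ 0.48513822 -0.22551146  0.08756737] 0.9980485119997794 [ 0.68  0.4  -0.68  1.57  0.26  1.27 -0.05]
to (0.623, -0.1135, 0.072, 0.0) t [0.0019 0.0017 0.084 ] r [ 0.0005  0.0001 -0.0021]
146 [140 141 142 143 142 140 141 140 139 139 140 140 140 139 140 140 138 138
 137 138 136 134 129 126 104  65]
147 [143 141 141 142 141 140 142 141 141 141 139 140 139 141 139 139 138 138
 137 136 132 128 131 132 131 119]
148 [141 141 142 140 140 142 141 140 141 140 139 139 139 139 139 138 137 137
 136 131 130 131 135 135 136 137]
149 [142 141 141 141 141 139 141 141 140 140 141 140 138 141 138 138 136 133
 130 131 132 137 137 138 137 137]
150 [141 142 141 141 142 140 140 140 140 140 139 140 141 140 137 134 132 133
 132 135 135 138 138 138 138 138]
151 [142 142 141 141 141 141 141 137 122 111 109 103 103 101 101 107 120 135
 137 138 138 139 137 138 138 138]
152 [141 142 141 140 140 136 111 108  75  59  57  44  39  44  48  61  83 105
 125 137 138 137 137 138 138 138]
153 [141 141 140 140 134 103  58  55  36  34 
[... 1207 characters left out ...]
0  35  36  34  40  34  38  36  38  36  36  36
  38  49  48  50  66 102 109 126]
165 [ 88  70  61  78  79  74  48  37  36  36  36  36  36  37  37  36  39  44
  46  50  50  51  61  78  83 102]
166 [85 67 54 66 77 86 74 53 45 39 42 38 41 41 44 47 46 48 51 51 48 52 61 76
 77 74]
167 [73 67 50 52 59 74 81 78 79 77 74 51 50 54 66 52 53 54 52 53 49 50 59 77
 75 75]
168 [69 61 54 70 60 56 65 74 82 84 86 80 75 79 84 64 55 49 50 50 48 51 61 76
 74 76]
169 [70 66 72 86 80 66 52 56 61 66 66 69 72 70 66 58 52 50 50 49 47 48 59 76
 74 76]
170 [72 76 88 89 89 86 78 69 66 58 53 53 54 55 51 52 49 50 48 47 51 52 63 76
 78 74]
171 [78 89 90 92 90 93 89 86 85 81 78 75 52 53 50 51 49 50 48 49 48 52 64 73
 75 76]
```

View pics/v15.png

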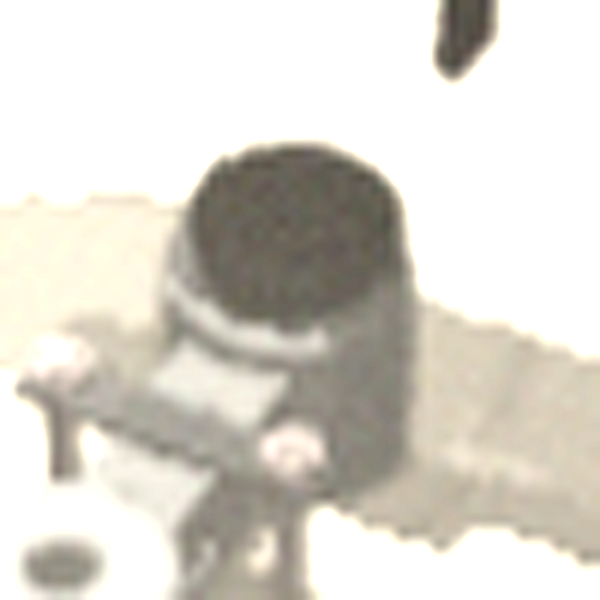

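>>> carry_out(
  commands=[
    {"tx": 0.001,"ty": 0.0015,"tz": 0.05,"rx": 0,"ry": 0,"rz": 0,"jaw": 1},
    {"tx": 0.001,"ty": 0.0015,"tz": 0.075,"rx": 0,"ry": 0,"rz": 0,"jaw": 1},
    {"tx": 0.001,"ty": 0.0015,"tz": 0.086,"rx": 0,"ry": 0,"rz": 0,"jaw": 1},
    {"tx": 0.001,"ty": 0.0015,"tz": 0.086,"rx": 0,"ry": 0,"rz": 0,"jaw": 1},
    {"tx": 0.001,"ty": 0.0015,"tz": 0.086,"rx": 0,"ry": 0,"rz": 0,"jaw": 1},
  ],
)

```text
time: 15.5
position: [0.6239, -0.1155, 0.0712]
tool_rot: [2.224, 2.216, 0.002]
ft_force: [0.0, 0.1, 0.0]
grip_width: 0.997
```

```bash
python3 v.py 16 230 280 130 180;python3 g.py .623,-.1135,.072,0
```

```text
15.55 [ 0.62382848 -0.11561095  0.07119851] [2.22407592e+00 2.21550080e+00 1.99796267e-03] [ 0.80961549  0.3497142  -0.20108956] 1.0022848618217253 [ 0.65  0.48 -0.65  1.64  0.32  1.12 -0.09]
to (0.623, -0.1135, 0.072, 0.0) t [ 0.0021 -0.0008 -0.0008] r [ 0.0025  0.0007 -0.0039]
```

View pics/v16.png

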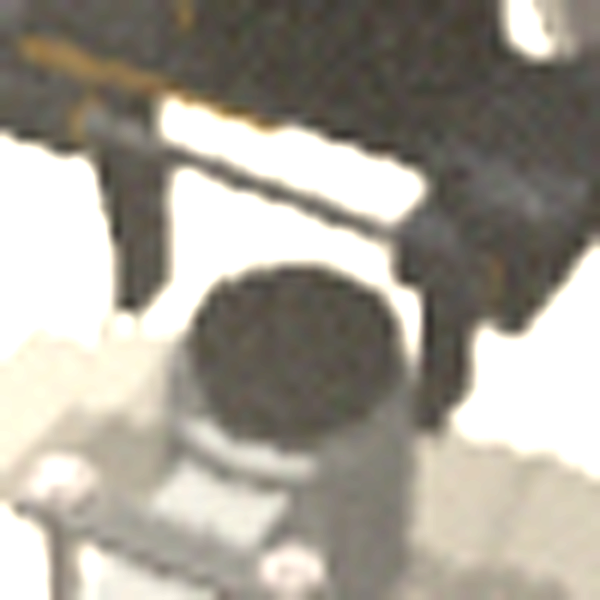

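>>> carry_out(
  commands=[
    {"tx": 0.001,"ty": -0.0005,"tz": 0,"rx": 0,"ry": 0,"rz": 0,"jaw": 0.6},
    {"tx": 0.001,"ty": -0.0005,"tz": 0,"rx": 0,"ry": 0,"rz": 0,"jaw": 0.6},
    {"tx": 0.001,"ty": -0.0005,"tz": 0,"rx": 0,"ry": 0,"rz": 0,"jaw": 0.6},
    {"tx": 0.001,"ty": -0.0005,"tz": 0,"rx": 0,"ry": 0,"rz": 0,"jaw": 0.6},
    {"tx": 0.001,"ty": -0.0005,"tz": 0,"rx": 0,"ry": 0,"rz": 0,"jaw": 0.6},
    {"tx": 0.001,"ty": -0.0005,"tz": 0,"rx": 0,"ry": 0,"rz": 0,"jaw": 0.6},
  ],
  grip_force=20,
)

```text
time: 16.3
position: [0.6212, -0.1146, 0.0695]
tool_rot: [-2.225, -2.216, 0.003]
ft_force: [-4.8, 0.5, 4.6]
grip_width: 0.709
```

>>> carry_out(
  commands=[
    {"tx": 0.001,"ty": -0.0025,"tz": -0.003,"rx": 0,"ry": 0,"rz": 0,"jaw": 0.6},
    {"tx": 0.001,"ty": -0.0025,"tz": -0.005,"rx": 0,"ry": 0,"rz": 0,"jaw": 0.6},
    {"tx": 0.001,"ty": -0.0025,"tz": -0.008,"rx": 0,"ry": 0,"rz": 0,"jaw": 0.6},
    {"tx": 0.001,"ty": -0.0025,"tz": -0.008,"rx": 0,"ry": 0,"rz": 0,"jaw": 0.6},
  ],
  grip_force=30,
)

```text
time: 16.8
position: [0.6199, -0.1137, 0.0754]
tool_rot: [-2.226, -2.217, -0.002]
ft_force: [6.1, -0.6, -14.8]
grip_width: 0.708
```

```bash
python3 v.py 17 230 280 130 180;python3 g.py .623,-.1135,.072,0
```

```text
16.85 [ 0.61994549 -0.11366699  0.07550213] [-2.22577457e+00 -2.21694428e+00 -1.67249712e-03] [  5.62020374  -1.53134137 -17.22715252] 0.7011394690590662 [ 0.66  0.47 -0.66  1.65  0.31  1.13 -0.09]
to (0.623, -0.1135, 0.072, 0.0) t [0.0002 0.0031 0.0035] r [ 0.0007 -0.0008 -0.004 ]
```

View pics/v17.png

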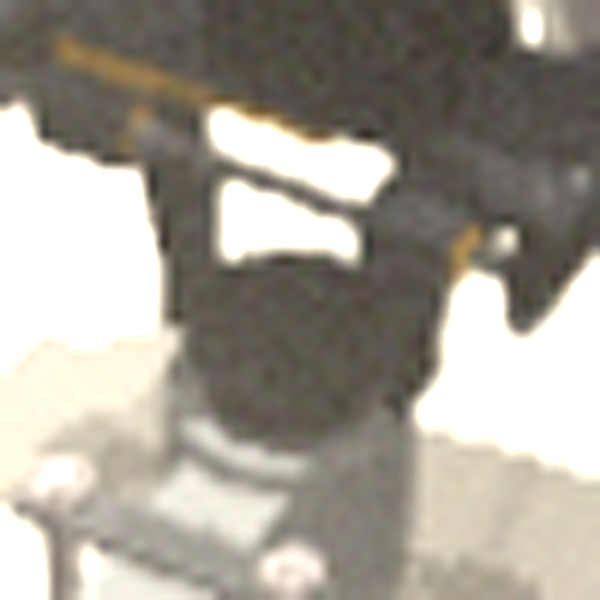

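>>> carry_out(
  commands=[
    {"tx": 0,"ty": 0.0015,"tz": -0.002,"rx": 0,"ry": 0,"rz": 0,"jaw": 0.6},
    {"tx": 0,"ty": 0.0015,"tz": -0.004,"rx": 0,"ry": 0,"rz": 0,"jaw": 0.6},
    {"tx": 0,"ty": 0.0015,"tz": -0.006,"rx": 0,"ry": 0,"rz": 0,"jaw": 0.6},
    {"tx": 0,"ty": 0.0015,"tz": -0.006,"rx": 0,"ry": 0,"rz": 0,"jaw": 0.6},
  ],
)

```text
time: 17.35
position: [0.6212, -0.1136, 0.0848]
tool_rot: [2.225, 2.217, -0.001]
ft_force: [-3.0, 0.5, 0.9]
grip_width: 0.703
```

```bash
python3 v.py 18 230 280 130 180;python3 g.py .623,-.1135,.072,0
```

```text
17.4 [ 0.62120894 -0.11366137  0.08470168] [ 2.22540458e+00  2.21650476e+00 -7.26823398e-04] [-3.23153401  0.02165465  1.16120879] 0.7013358292351359 [ 0.66  0.46 -0.66  1.64  0.31  1.15 -0.08]
to (0.623, -0.1135, 0.072, 0.0) t [0.0002 0.0018 0.0127] r [ 0.0002  0.0008 -0.004 ]
```

View pics/v18.png

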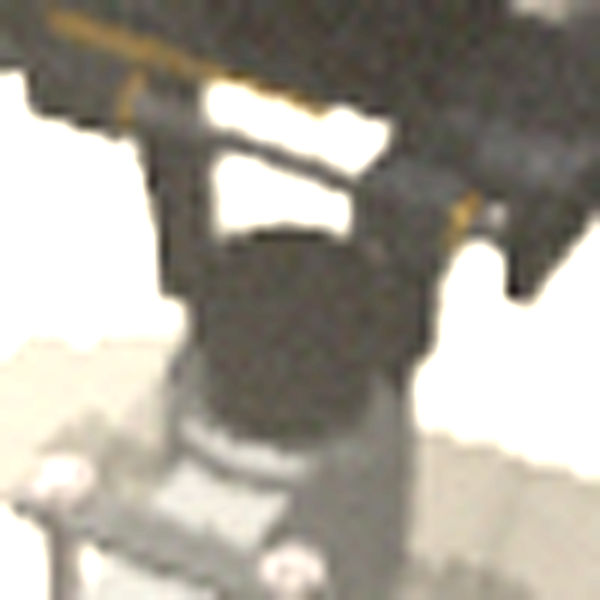

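>>> carry_out(
  commands=[
    {"tx": 0,"ty": 0,"tz": 0,"rx": 0,"ry": 0,"rz": 0,"jaw": 0.72},
    {"tx": 0,"ty": 0,"tz": 0,"rx": 0,"ry": 0,"rz": 0,"jaw": 0.78},
    {"tx": 0,"ty": 0,"tz": 0,"rx": 0,"ry": 0,"rz": 0,"jaw": 1},
    {"tx": 0,"ty": 0,"tz": 0,"rx": 0,"ry": 0,"rz": 0,"jaw": 1},
    {"tx": 0,"ty": 0,"tz": 0,"rx": 0,"ry": 0,"rz": 0,"jaw": 1},
  ],
)

```text
time: 18.02
position: [0.6215, -0.1136, 0.0836]
tool_rot: [2.226, 2.217, 0.001]
ft_force: [0.1, -0.0, 0.3]
grip_width: 0.978
```

```bash
python3 v.py 19 230 280 130 180;python3 g.py .623,-.1135,.072,0
```

```text
18.075 [ 0.62140125 -0.11358951  0.0835279 ] [2.22563606e+00 2.21688109e+00 3.19418856e-04] [-0.02453841  0.89930156  0.30963924] 0.9823624978950068 [ 0.66  0.46 -0.66  1.64  0.31  1.14 -0.08]
to (0.623, -0.1135, 0.072, 0.0) t [0.0001 0.0016 0.0115] r [ 0.0003  0.     -0.0039]
```

View pics/v19.png

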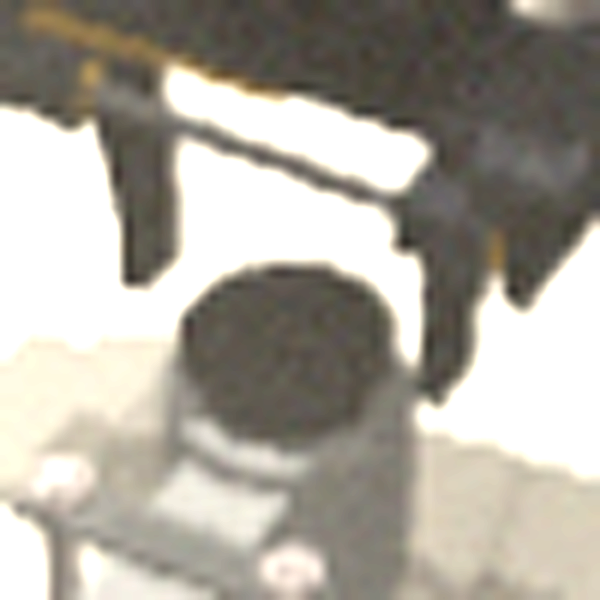

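```bash
python3 g.py .4555,-.008,.19,45
```

```text
18.075 [ 0.62140125 -0.11358951  0.0835279 ] [2.22563606e+00 2.21688109e+00 3.19418856e-04] [-0.02453841  0.89930156  0.30963924] 0.9823624978950068 [ 0.66  0.46 -0.66  1.64  0.31  1.14 -0.08]
to (0.4555, -0.008, 0.19, 45.0) t [ 0.1049 -0.1663 -0.1065] r [ 3.000e-04  2.000e-04 -7.893e-01]
```

>>> carry_out(
  commands=[
    {"tx": 0,"ty": 0,"tz": -0.04,"rx": 0,"ry": 0,"rz": 0,"jaw": 1},
    {"tx": 0,"ty": 0,"tz": -0.1,"rx": 0,"ry": 0,"rz": 0,"jaw": 1},
    {"tx": 0.105,"ty": -0.166,"tz": -0.12,"rx": 0,"ry": 0,"rz": -0.789,"jaw": 1},
    {"tx": 0.105,"ty": -0.166,"tz": -0.12,"rx": 0,"ry": 0,"rz": -0.789,"jaw": 1},
    {"tx": 0.105,"ty": -0.166,"tz": -0.12,"rx": 0,"ry": 0,"rz": -0.789,"jaw": 1},
    {"tx": 0.105,"ty": -0.166,"tz": -0.12,"rx": 0,"ry": 0,"rz": -0.789,"jaw": 1},
    {"tx": 0.105,"ty": -0.166,"tz": -0.12,"rx": 0,"ry": 0,"rz": -0.789,"jaw": 1},
    {"tx": 0.105,"ty": -0.166,"tz": -0.1,"rx": 0,"ry": 0,"rz": -0.789,"jaw": 1},
    {"tx": 0.105,"ty": -0.166,"tz": -0.07,"rx": 0,"ry": 0,"rz": -0.789,"jaw": 1},
    {"tx": 0.105,"ty": -0.166,"tz": -0.05,"rx": 0,"ry": 0,"rz": -0.789,"jaw": 1},
    {"tx": 0.105,"ty": -0.166,"tz": -0.05,"rx": 0,"ry": 0,"rz": -0.789,"jaw": 1},
  ],
)

```text
time: 19.45
position: [0.4545, -0.0077, 0.1324]
tool_rot: [-1.201, -2.9, 0.001]
ft_force: [-0.6, -0.2, -0.3]
grip_width: 0.998
```

```bash
python3 v.py 20 235 335 160 260 side 1.8;python3 g.py .4555,-.008,.042,45
```

```text
19.5 [ 0.4554329  -0.00768578  0.13353367] [-1.20187422e+00 -2.90182492e+00 -6.45743748e-05] [ 0.45893048 -0.33135933  0.2819328 ] 0.9982192208056853 [ 0.83  0.   -0.87  2.    0.    1.14  0.75]
to (0.4555, -0.008, 0.042, 45.0) t [-0.0003 -0.0002  0.0915] r [-0.0002 -0.0007  0.0001]
```

View pics/v20.png

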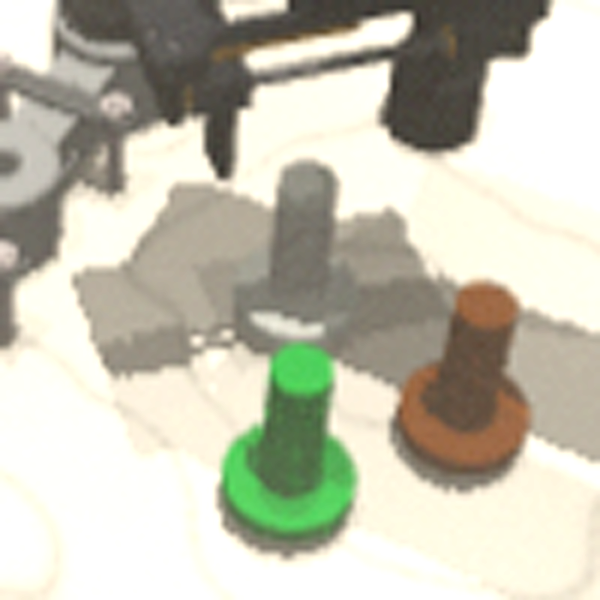

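>>> carry_out(
  commands=[
    {"tx": 0,"ty": 0,"tz": 0.04,"rx": 0,"ry": 0,"rz": 0,"jaw": 1},
    {"tx": 0,"ty": 0,"tz": 0.07,"rx": 0,"ry": 0,"rz": 0,"jaw": 1},
    {"tx": 0,"ty": 0,"tz": 0.09,"rx": 0,"ry": 0,"rz": 0,"jaw": 1},
    {"tx": 0,"ty": 0,"tz": 0.09,"rx": 0,"ry": 0,"rz": 0,"jaw": 1},
    {"tx": 0,"ty": 0,"tz": 0.09,"rx": 0,"ry": 0,"rz": 0,"jaw": 1},
  ],
)

```text
time: 20.12
position: [0.4569, -0.008, 0.045]
tool_rot: [1.202, 2.9, 0.001]
ft_force: [-0.3, -0.6, 0.4]
grip_width: 0.998
```

```bash
python3 v.py 21 235 335 160 260 side 1.8;python3 g.py .4555,-.008,.042,45
```

```text
20.175 [ 0.45697153 -0.00807473  0.04500001] [1.20207321e+00 2.89970153e+00 3.71473301e-04] [ 0.24800508  0.31669148 -0.37890369] 0.9989197794116336 [ 0.79  0.16 -0.87  2.09  0.15  0.95  0.62]
to (0.4555, -0.008, 0.042, 45.0) t [ 0.0011 -0.001   0.003 ] r [ 0.0012  0.0023 -0.0006]
```

View pics/v21.png

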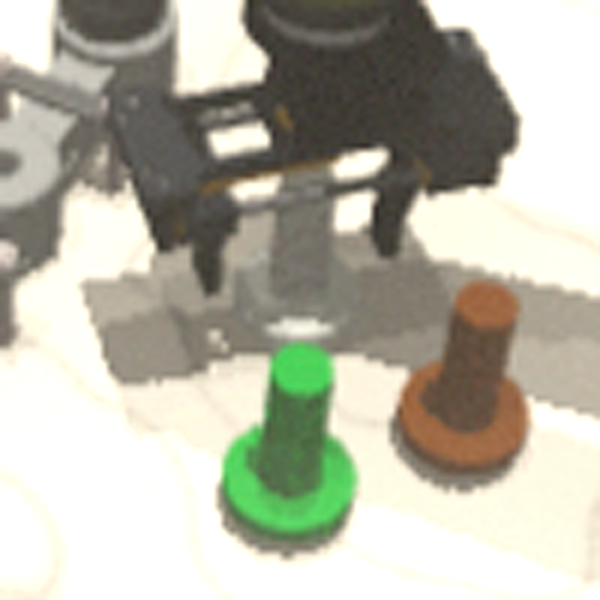

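>>> carry_out(
  commands=[
    {"tx": 0.001,"ty": -0.001,"tz": 0.002,"rx": 0,"ry": 0,"rz": 0,"jaw": 0.6},
    {"tx": 0.001,"ty": -0.001,"tz": 0.002,"rx": 0,"ry": 0,"rz": 0,"jaw": 0.4},
    {"tx": 0.001,"ty": -0.001,"tz": 0.002,"rx": 0,"ry": 0,"rz": 0,"jaw": 0.3},
    {"tx": 0.001,"ty": -0.001,"tz": 0.002,"rx": 0,"ry": 0,"rz": 0,"jaw": 0.2},
    {"tx": 0.001,"ty": -0.001,"tz": 0.002,"rx": 0,"ry": 0,"rz": 0,"jaw": 0.2},
    {"tx": 0.001,"ty": -0.001,"tz": 0.002,"rx": 0,"ry": 0,"rz": 0,"jaw": 0.2},
    {"tx": 0.001,"ty": -0.001,"tz": 0.002,"rx": 0,"ry": 0,"rz": 0,"jaw": 0.2},
    {"tx": 0.001,"ty": -0.001,"tz": 0.002,"rx": 0,"ry": 0,"rz": 0,"jaw": 0.2},
    {"tx": 0.001,"ty": -0.001,"tz": 0.002,"rx": 0,"ry": 0,"rz": 0,"jaw": 0.2},
    {"tx": 0.001,"ty": -0.001,"tz": 0.002,"rx": 0,"ry": 0,"rz": 0,"jaw": 0.2},
  ],
  grip_force=55,
)

```text
time: 21.42
position: [0.4543, -0.0079, 0.0415]
tool_rot: [1.203, 2.902, 0.0]
ft_force: [0.4, 0.4, -0.9]
grip_width: 0.334
```

```bash
python3 g.py .4555,-.008,.042,45
```

```text
21.425 [ 0.45430305 -0.00787817  0.04152437] [1.20269912e+00 2.90211919e+00 1.24081028e-04] [ 0.4054471   0.36774937 -0.91270402] 0.33372049497847883 [ 0.79  0.16 -0.87  2.09  0.15  0.95  0.62]
to (0.4555, -0.008, 0.042, 45.0) t [-0.0009  0.0008 -0.0005] r [ 0.0001  0.0001 -0.0004]
```

>>> carry_out(
  commands=[
    {"tx": 0,"ty": 0,"tz": -0.05,"rx": 0,"ry": 0,"rz": 0,"jaw": 0.2},
    {"tx": 0,"ty": 0,"tz": -0.11,"rx": 0,"ry": 0,"rz": 0,"jaw": 0.2},
    {"tx": 0,"ty": 0,"tz": -0.14,"rx": 0,"ry": 0,"rz": 0,"jaw": 0.2},
    {"tx": 0,"ty": 0,"tz": -0.14,"rx": 0,"ry": 0,"rz": 0,"jaw": 0.2},
  ],
)

```text
time: 21.92
position: [0.4555, -0.0082, 0.1831]
tool_rot: [1.202, 2.898, -0.001]
ft_force: [-0.1, -0.3, -5.3]
grip_width: 0.336
```

```bash
python3 g.py .622,-.1135,.165,45; python3 v.py 22 230 330 130 230 side 1.8
```

```text
21.925 [ 0.45545876 -0.00819048  0.18311352] [ 1.20160273e+00  2.89809542e+00 -8.29298025e-04] [-0.07915695 -0.34722143 -5.25435823] 0.335719358553307 [ 0.88 -0.07 -0.88  1.94 -0.05  1.24  0.8 ]
to (0.622, -0.1135, 0.165, 45.0) t [-0.1921  0.0434  0.019 ] r [ 0.0011  0.0041 -0.0007]
```

View pics/v22.png

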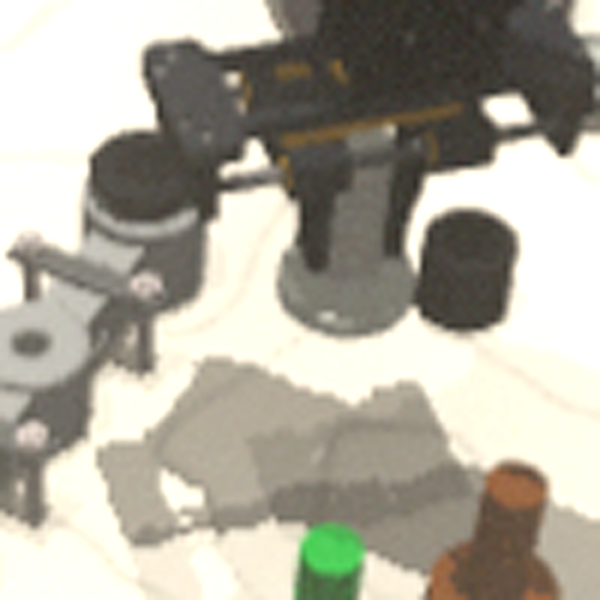

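>>> carry_out(
  commands=[
    {"tx": -0.06,"ty": 0.014,"tz": 0,"rx": 0,"ry": 0,"rz": 0,"jaw": 0.2},
    {"tx": -0.12,"ty": 0.028,"tz": 0,"rx": 0,"ry": 0,"rz": 0,"jaw": 0.2},
    {"tx": -0.18,"ty": 0.042,"tz": 0,"rx": 0,"ry": 0,"rz": 0,"jaw": 0.2},
    {"tx": -0.192,"ty": 0.0435,"tz": 0.015,"rx": 0,"ry": 0,"rz": 0,"jaw": 0.2},
    {"tx": -0.192,"ty": 0.0435,"tz": 0.02,"rx": 0,"ry": 0,"rz": 0,"jaw": 0.2},
    {"tx": -0.192,"ty": 0.0435,"tz": 0.02,"rx": 0,"ry": 0,"rz": 0,"jaw": 0.2},
    {"tx": -0.192,"ty": 0.0435,"tz": 0.02,"rx": 0,"ry": 0,"rz": 0,"jaw": 0.2},
  ],
)

```text
time: 22.85
position: [0.6201, -0.1118, 0.1623]
tool_rot: [1.2, 2.903, -0.001]
ft_force: [-0.4, -0.1, -3.5]
grip_width: 0.336
```

```bash
python3 g.py .622,-.1135,.165,45; python3 v.py 23 230 280 120 170 side 2.2;python3 - <<'E'
from h import *
from bench import ctrl
p=ctrl.get_state()["position"];a=np.linspace(0,2*np.pi,90)
for nm,z,r in(('disc top',p[2]-.0155,.033),('disc bot',p[2]-.0275,.033),('pilot foot',p[2]-.0415,.013)):
    q=proj('side',np.c_[p[0]+r*np.cos(a),p[1]+r*np.sin(a),a*0+z]);print(nm,((q.min(0)-[230,120]+.5)*12).round(),((q.max(0)-[230,120]+.5)*12).round())
E
```

```text
22.85 [ 0.62012867 -0.11183861  0.16227666] [ 1.19988768e+00  2.90250701e+00 -1.25772317e-03] [-0.44589561 -0.13954143 -3.51716763] 0.33647049890543457 [ 0.78  0.43 -0.83  1.56  0.33  1.29  0.69]
to (0.622, -0.1135, 0.165, 45.0) t [-0.0025  0.0001 -0.0027] r [-0.0004  0.0011  0.0014]
disc top [182. 196.] [428. 353.]
disc bot [183. 231.] [427. 388.]
pilot foot [256. 317.] [352. 379.]
```

View pics/v23.png

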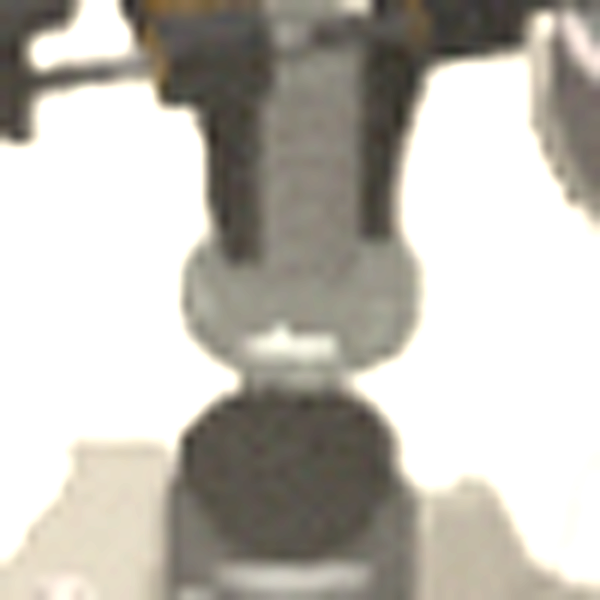

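```bash
python3 g.py .623,-.1115,.145,45
```

```text
22.9 [ 0.62037662 -0.11220891  0.16254007] [ 1.20034626e+00  2.90166577e+00 -1.36280334e-03] [-0.30359519 -0.36986432 -3.31243961] 0.3345644298540362 [ 0.78  0.43 -0.83  1.56  0.33  1.29  0.69]
to (0.623, -0.1115, 0.145, 45.0) t [-0.0013  0.0024  0.0175] r [-0.0002  0.0017  0.0009]
```

>>> carry_out(
  commands=[
    {"tx": -0.0005,"ty": 0.002,"tz": 0.008,"rx": 0,"ry": 0,"rz": 0,"jaw": 0.2},
    {"tx": -0.0005,"ty": 0.002,"tz": 0.016,"rx": 0,"ry": 0,"rz": 0,"jaw": 0.2},
    {"tx": -0.0005,"ty": 0.002,"tz": 0.016,"rx": 0,"ry": 0,"rz": 0,"jaw": 0.2},
    {"tx": -0.0005,"ty": 0.002,"tz": 0.016,"rx": 0,"ry": 0,"rz": 0,"jaw": 0.2},
  ],
)

```text
time: 23.4
position: [0.6225, -0.112, 0.1454]
tool_rot: [-1.203, -2.902, 0.0]
ft_force: [0.2, 0.8, -3.8]
grip_width: 0.336
```

```bash
python3 g.py .623,-.1115,.145,45; python3 v.py 24 230 280 120 170 side 2.2;python3 v.py 25 270 350 120 200 top 1.8
```

```text
23.4 [ 0.62245702 -0.11195939  0.14544734] [-1.20279565e+00 -2.90202524e+00  6.70557178e-05] [ 0.2256738   0.77911026 -3.76989003] 0.3356920128194019 [ 0.77  0.45 -0.82  1.57  0.34  1.27  0.68]
to (0.623, -0.1115, 0.145, 45.0) t [-0.0001  0.0007  0.0004] r [-0.0001 -0.0002 -0.0004]
```

View pics/v24.png

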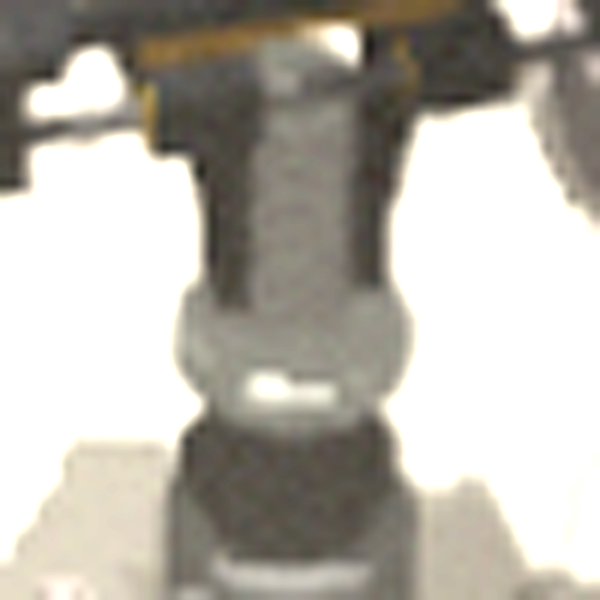

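View pics/v25.png

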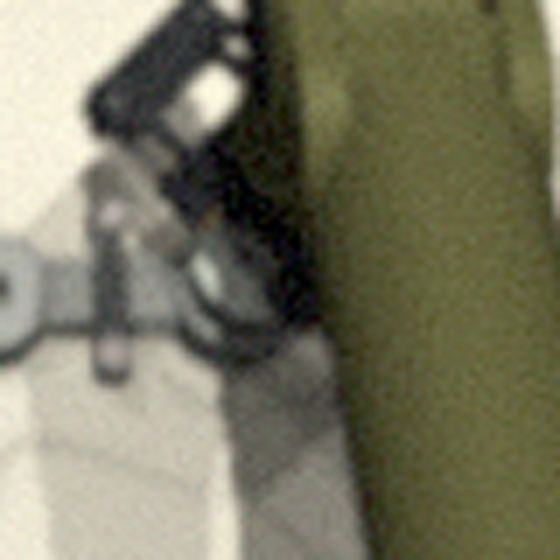

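>>> carry_out(
  commands=[
    {"tx": 0.0014,"ty": 0.002,"tz": 0.0,"rx": 0,"ry": 0,"rz": 0,"jaw": 0.2},
    {"tx": 0.0014,"ty": 0.002,"tz": 0.006,"rx": 0,"ry": 0,"rz": 0,"jaw": 0.2},
    {"tx": 0.0014,"ty": 0.002,"tz": 0.012,"rx": 0,"ry": 0,"rz": 0,"jaw": 0.2},
    {"tx": 0.0014,"ty": 0.002,"tz": 0.015,"rx": 0,"ry": 0,"rz": 0,"jaw": 0.2},
    {"tx": 0.0014,"ty": 0.002,"tz": 0.015,"rx": 0,"ry": 0,"rz": 0,"jaw": 0.2},
  ],
)

```text
time: 24.12
position: [0.6226, -0.1096, 0.13]
tool_rot: [-1.203, -2.901, 0.0]
ft_force: [-0.2, 0.3, -3.6]
grip_width: 0.333
```

```bash
python3 g.py .623,-.1095,.120,45; python3 v.py 26 230 280 120 170 side 2.2
```

```text
24.125 [ 0.62263583 -0.10963026  0.13004515] [-1.20261659e+00 -2.90148211e+00  3.81825405e-04] [-0.16507378  0.33868462 -3.6366746 ] 0.3328762309687106 [ 0.76  0.46 -0.82  1.59  0.35  1.24  0.67]
to (0.623, -0.1095, 0.12, 45.0) t [-0.0002  0.0004  0.01  ] r [-0.0005 -0.0006 -0.0005]
```

View pics/v26.png

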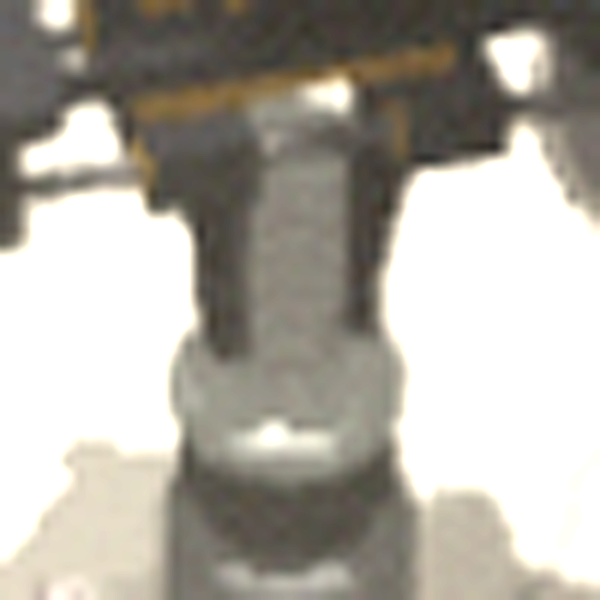

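>>> carry_out(
  commands=[
    {"tx": 0,"ty": 0,"tz": 0.002,"rx": 0,"ry": 0,"rz": 0,"jaw": 0.2},
    {"tx": 0,"ty": 0,"tz": 0.004,"rx": 0,"ry": 0,"rz": 0,"jaw": 0.2},
    {"tx": 0,"ty": 0,"tz": 0.006,"rx": 0,"ry": 0,"rz": 0,"jaw": 0.2},
    {"tx": 0,"ty": 0,"tz": 0.006,"rx": 0,"ry": 0,"rz": 0,"jaw": 0.2},
  ],
)

```text
time: 24.68
position: [0.6228, -0.1095, 0.1243]
tool_rot: [-1.203, -2.902, 0.0]
ft_force: [0.4, -0.2, -3.4]
grip_width: 0.334
```

>>> carry_out(
  commands=[
    {"tx": 0,"ty": 0,"tz": 0.002,"rx": 0,"ry": 0,"rz": 0,"jaw": 0.2},
    {"tx": 0,"ty": 0,"tz": 0.004,"rx": 0,"ry": 0,"rz": 0,"jaw": 0.2},
    {"tx": 0,"ty": 0,"tz": 0.004,"rx": 0,"ry": 0,"rz": 0,"jaw": 0.2},
  ],
)

```text
time: 25.05
position: [0.623, -0.11, 0.1204]
tool_rot: [1.203, 2.902, -0.001]
ft_force: [0.9, -0.7, -3.1]
grip_width: 0.335
```

>>> carry_out(
  commands=[
    {"tx": 0,"ty": 0,"tz": 0.002,"rx": 0,"ry": 0,"rz": 0,"jaw": 0.2},
    {"tx": 0,"ty": 0,"tz": 0.004,"rx": 0,"ry": 0,"rz": 0,"jaw": 0.2},
    {"tx": 0,"ty": 0,"tz": 0.004,"rx": 0,"ry": 0,"rz": 0,"jaw": 0.2},
  ],
)

```text
time: 25.42
position: [0.6228, -0.1099, 0.1163]
tool_rot: [1.203, 2.902, -0.001]
ft_force: [0.4, -1.4, -3.2]
grip_width: 0.333
```

>>> carry_out(
  commands=[
    {"tx": 0,"ty": 0,"tz": 0.001,"rx": 0,"ry": 0,"rz": 0,"jaw": 0.2},
    {"tx": 0,"ty": 0,"tz": 0.002,"rx": 0,"ry": 0,"rz": 0,"jaw": 0.2},
    {"tx": 0,"ty": 0,"tz": 0.003,"rx": 0,"ry": 0,"rz": 0,"jaw": 0.2},
    {"tx": 0,"ty": 0,"tz": 0.003,"rx": 0,"ry": 0,"rz": 0,"jaw": 0.2},
  ],
)

```text
time: 25.92
position: [0.6229, -0.1097, 0.1134]
tool_rot: [1.203, 2.902, -0.0]
ft_force: [0.6, -1.9, -3.3]
grip_width: 0.337
```

```bash
python3 g.py .623,-.1095,.120,45; python3 v.py 27 230 280 120 170 side 2.2
```

```text
25.925 [ 0.62292433 -0.10969733  0.11342866] [ 1.20286009e+00  2.90209664e+00 -3.50435101e-04] [ 0.6211805  -1.88011894 -3.33167269] 0.3372892094706438 [ 0.76  0.48 -0.81  1.61  0.36  1.21  0.66]
to (0.623, -0.1095, 0.12, 45.0) t [ 0.0001  0.0002 -0.0066] r [-0.0002  0.0002 -0.0005]
```

View pics/v27.png

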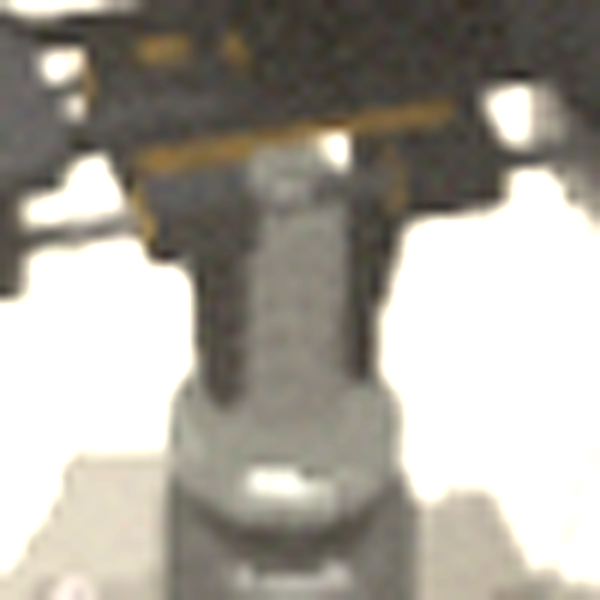

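>>> carry_out(
  commands=[
    {"tx": 0.0,"ty": 0,"tz": 0.001,"rx": 0,"ry": 0,"rz": 0,"jaw": 0.2},
    {"tx": 0.0,"ty": 0,"tz": 0.001,"rx": 0,"ry": 0,"rz": 0,"jaw": 0.2},
  ],
)

```text
time: 26.22
position: [0.6229, -0.1096, 0.1126]
tool_rot: [1.203, 2.902, -0.0]
ft_force: [0.1, -2.4, -1.2]
grip_width: 0.335
```

>>> carry_out(
  commands=[
    {"tx": -0.0007,"ty": -0.0007,"tz": 0.001,"rx": 0,"ry": 0,"rz": 0,"jaw": 0.2},
    {"tx": -0.0007,"ty": -0.0007,"tz": 0.002,"rx": 0,"ry": 0,"rz": 0,"jaw": 0.2},
    {"tx": -0.0007,"ty": -0.0007,"tz": 0.003,"rx": 0,"ry": 0,"rz": 0,"jaw": 0.2},
  ],
  grip_force=60,
)

```text
time: 26.6
position: [0.6222, -0.1099, 0.1101]
tool_rot: [-1.202, -2.901, 0.001]
ft_force: [-4.4, -0.0, 7.1]
grip_width: 0.335
```

>>> carry_out(
  commands=[
    {"tx": 0.0004,"ty": -0.0004,"tz": 0.001,"rx": 0,"ry": 0,"rz": 0,"jaw": 0.2},
    {"tx": 0.0004,"ty": -0.0004,"tz": 0.002,"rx": 0,"ry": 0,"rz": 0,"jaw": 0.2},
    {"tx": 0.0004,"ty": -0.0004,"tz": 0.003,"rx": 0,"ry": 0,"rz": 0,"jaw": 0.2},
    {"tx": 0.0004,"ty": -0.0004,"tz": 0.004,"rx": 0,"ry": 0,"rz": 0,"jaw": 0.2},
  ],
)

```text
time: 27.1
position: [0.6226, -0.1095, 0.1074]
tool_rot: [1.202, 2.902, 0.0]
ft_force: [-4.5, -0.0, 11.2]
grip_width: 0.336
```

>>> carry_out(
  commands=[
    {"tx": 0.0002,"ty": -0.0002,"tz": 0.001,"rx": 0,"ry": 0,"rz": 0,"jaw": 0.2},
    {"tx": 0.0002,"ty": -0.0002,"tz": 0.002,"rx": 0,"ry": 0,"rz": 0,"jaw": 0.2},
    {"tx": 0.0002,"ty": -0.0002,"tz": 0.003,"rx": 0,"ry": 0,"rz": 0,"jaw": 0.2},
  ],
)

```text
time: 27.48
position: [0.6225, -0.1096, 0.1048]
tool_rot: [1.201, 2.902, 0.0]
ft_force: [-5.2, 0.5, 11.3]
grip_width: 0.338
```

>>> carry_out(
  commands=[
    {"tx": 0,"ty": 0,"tz": 0.001,"rx": 0,"ry": 0,"rz": 0,"jaw": 0.2},
    {"tx": 0,"ty": 0,"tz": 0.002,"rx": 0,"ry": 0,"rz": 0,"jaw": 0.2},
  ],
)

```text
time: 27.72
position: [0.6224, -0.1097, 0.1028]
tool_rot: [1.202, 2.902, 0.0]
ft_force: [-4.8, 0.0, 12.1]
grip_width: 0.336
```

>>> carry_out(
  commands=[
    {"tx": 0,"ty": 0,"tz": 0.001,"rx": 0,"ry": 0,"rz": 0,"jaw": 0.2},
    {"tx": 0,"ty": 0,"tz": 0.0015,"rx": 0,"ry": 0,"rz": 0,"jaw": 0.2},
  ],
)

```text
time: 27.98
position: [0.6224, -0.1096, 0.1012]
tool_rot: [1.202, 2.902, 0.0]
ft_force: [-4.6, -0.3, 12.1]
grip_width: 0.333
```

Steady 15 N slide, about 2 mm expected to go; single-millimetre steps from here.

>>> carry_out(
  commands=[
    {"tx": 0,"ty": 0,"tz": 0.0007,"rx": 0,"ry": 0,"rz": 0,"jaw": 0.2},
    {"tx": 0,"ty": 0,"tz": 0.0014,"rx": 0,"ry": 0,"rz": 0,"jaw": 0.2},
  ],
)

```text
time: 28.22
position: [0.6224, -0.1096, 0.0999]
tool_rot: [1.202, 2.902, 0.0]
ft_force: [-5.7, -0.1, 12.1]
grip_width: 0.334
```

>>> carry_out(
  commands=[
    {"tx": 0,"ty": 0,"tz": 0.0007,"rx": 0,"ry": 0,"rz": 0,"jaw": 0.2},
  ],
)

```text
time: 28.35
position: [0.6224, -0.1096, 0.0995]
tool_rot: [1.202, 2.902, -0.0]
ft_force: [-7.7, 0.1, 16.0]
grip_width: 0.337
```

>>> carry_out(
  commands=[
    {"tx": 0,"ty": 0,"tz": 0.0008,"rx": 0,"ry": 0,"rz": 0,"jaw": 0.2},
    {"tx": 0,"ty": 0,"tz": 0.0008,"rx": 0,"ry": 0,"rz": 0,"jaw": 0.2},
  ],
)

```text
time: 28.6
position: [0.6224, -0.1096, 0.0995]
tool_rot: [1.202, 2.902, -0.001]
ft_force: [-8.2, 0.3, 17.3]
grip_width: 0.337
```

```bash
python3 g.py .4547,-.008,.18,45
```

```text
28.6 [ 0.622411   -0.10961855  0.09951983] [ 1.20158562e+00  2.90175454e+00 -8.42574185e-04] [-8.2454783   0.29159207 17.25707194] 0.3373923981072039 [ 0.75  0.49 -0.8   1.62  0.38  1.19  0.65]
to (0.4547, -0.008, 0.18, 45.0) t [ 0.1904 -0.0467 -0.0807] r [-0.0002  0.001   0.0002]
```

>>> carry_out(
  commands=[
    {"tx": 0,"ty": 0,"tz": -0.004,"rx": 0,"ry": 0,"rz": 0,"jaw": 0.2},
    {"tx": 0,"ty": 0,"tz": -0.02,"rx": 0,"ry": 0,"rz": 0,"jaw": 0.2},
    {"tx": 0,"ty": 0,"tz": -0.06,"rx": 0,"ry": 0,"rz": 0,"jaw": 0.2},
    {"tx": 0.02,"ty": 0,"tz": -0.085,"rx": 0,"ry": 0,"rz": 0,"jaw": 0.2},
    {"tx": 0.08,"ty": -0.02,"tz": -0.085,"rx": 0,"ry": 0,"rz": 0,"jaw": 0.2},
    {"tx": 0.14,"ty": -0.035,"tz": -0.085,"rx": 0,"ry": 0,"rz": 0,"jaw": 0.2},
    {"tx": 0.19,"ty": -0.047,"tz": -0.085,"rx": 0,"ry": 0,"rz": 0,"jaw": 0.2},
    {"tx": 0.19,"ty": -0.047,"tz": -0.085,"rx": 0,"ry": 0,"rz": 0,"jaw": 0.2},
  ],
)

```text
time: 29.6
position: [0.4517, -0.007, 0.1812]
tool_rot: [1.197, 2.903, -0.009]
ft_force: [1.3, -1.1, -3.1]
grip_width: 0.338
```

```bash
python3 g.py .4545,-.008,.0425,45;python3 v.py 28 230 280 140 190 side 2.2; python3 - <<'E'
from h import *
im=cv2.imread("pics/side28.png")[...,0].astype(int)
for r in range(148,172): print(r,im[r,242:268])
E
```

```text
29.6 [ 0.45166393 -0.00695751  0.18123312] [ 1.19703089  2.90312473 -0.00892084] [ 1.34492546 -1.05261527 -3.14579975] 0.337704974847921 [ 0.97 -0.08 -0.96  1.95 -0.06  1.24  0.82]
to (0.4545, -0.008, 0.0425, 45.0) t [-0.0023  0.0019  0.1387] r [-0.0047  0.0034  0.0032]
148 [143 142 143 142 142 143 141 141 142 141 141 140 141 131  63  41  49  49
  52  47  50  50  48  48  47  47]
149 [142 142 142 143 142 141 142 141 141 141 141 141 141 135  93  40  43  50
  51  51  49  51  50  49  47  47]
150 [142 142 143 142 142 140 142 142 141 141 140 142 141 136 101  37  40  47
  47  44  47  51  47  48  47  47]
151 [142 143 141 142 142 142 141 141 142 141 141 140 139 135 113  34  35  43
  49  58  46  50  49  49  48  48]
152 [143 142 143 141 142 140 142 141 140 141 140 137 136 134 123  62  36  39
  50  57  48  50  47  48  50  49]
153 [140 141 141 140 141 141 142 141 139 135 124 119 120 125 132 111  36  38
  45  48  49  50  52  57  53  51]
154 [141 141 141 141 142 141 134 114 108  95  79  77  78  85  99  96  45  36
  41  48  49  46  50  54  50  49]
155 [138 137 139 140 135 110  95  66  60  41  40  41
[... 1134 characters left out ...]

  43  69  88  39  36  35  39  82]
166 [135 108  55  68  81  79  63  41  38  38  39  38  39  37  36  35  41  60
  85  87  77  44  33  35  44  80]
167 [136 107  52  53  64  79  82  83  82  64  59  40  41  43  61  87  84  85
  93  78  55  45  36  33  41  82]
168 [136 107  60  76  63  57  69  83  89  82  85  83  83  83  82  91  86  80
  69  58  50  52  56  71  95 120]
169 [135 109  80  97  89  74  54  58  65  68  72  77  76  78  67  64  63  61
  52  53  53  54  79 115 127 135]
170 [135 114  98 103 103  98  86  77  69  57  54  55  53  53  51  52  52  53
  52  51  52  60  93 126 129 134]
171 [126 110 105 106 104 103 102  97  94  90  88  86  52  54  51  52  53  55
  53  52  53  62  96 125 124 131]
```

View pics/v28.png

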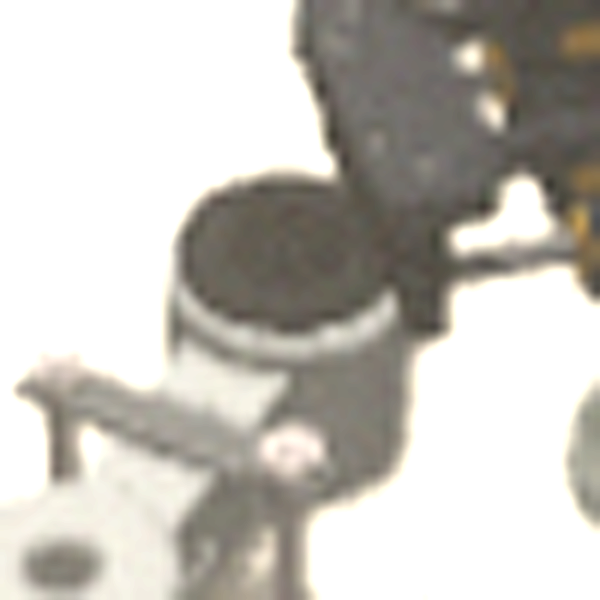

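```bash
python3 - <<'E'
from h import *
def edge(f,c):
    v=cv2.imread(f"pics/{f}.png")[...,0].astype(float)[140:165,c]
    i=np.where((v[:-1]>=90)&(v[1:]<90))[0]
    i=i[i>3]
    return [round(140+k+(v[k]-90)/(v[k]-v[k+1]),2) for k in i][:3]
for f in("side10","side11","side15","side16","side19","side22","side28"):
    print(f,[edge(f,c) for c in(248,250,251,252,253,254,255,257)])
E
```

```text
side10 [[np.float64(152.43)], [np.float64(151.7)], [np.float64(151.4)], [np.float64(151.36)], [np.float64(151.2)], [np.float64(144.0), np.float64(151.2)], [np.float64(144.39), np.float64(151.17)], [np.float64(144.93), np.float64(151.36)]]
side11 [[np.float64(152.49)], [np.float64(151.76)], [np.float64(151.51)], [np.float64(151.45)], [np.float64(151.27)], [np.float64(151.27)], [np.float64(151.26)], [np.float64(151.42)]]
side15 [[np.float64(152.4)], [np.float64(151.68)], [np.float64(151.4)], [np.float64(151.37)], [np.float64(151.22)], [np.float64(151.2)], [np.float64(151.19)], [np.float64(151.37)]]
side16 [[np.float64(152.4)], [np.float64(151.7)], [np.float64(151.4)], [np.float64(144.21), np.float64(151.38)], [np.float64(144.41), np.float64(151.21)], [np.float64(145.0), np.float64(151.19)], [np.float64(145.3), np.float64(151.16)], [np.float64(145.98), np.float64(151.35)]]
side19 [[np.float64(152.33)], [np.float64(151.42)], [np.float64(151.35)], [np.float64(151.18)], [np.float64(151.12)], [np.float64(151.17)], [np.float64(151.17)], [np.float64(151.22)]]
side22 [[np.float64(152.43)], [np.float64(151.52)], [np.float64(151.46)], [np.float64(151.26)], [np.float64(151.18)], [np.float64(151.2)], [np.float64(151.16)], []]
side28 [[np.float64(155.09)], [np.float64(154.38)], [np.float64(154.09)], [np.float64(153.76)], [np.float64(153.69)], [np.float64(153.71)], [np.float64(153.88)], [np.float64(154.12)]]
```

```bash
python3 - <<'E'
from h import *
a=cv2.imread("pics/side26.png")[...,0].astype(np.float32);b=cv2.imread("pics/side27.png")[...,0].astype(np.float32);c=cv2.imread("pics/side24.png")[...,0].astype(np.float32)
F=8
def m(a,b,x0,x1,y0,y1):
    A=cv2.resize(a[y0:y1,x0:x1],None,fx=F,fy=F,interpolation=cv2.INTER_CUBIC)
    ys,xs=y0-3,x0-3
    B=cv2.resize(b[y0-8:y1+10,x0-4:x1+4],None,fx=F,fy=F,interpolation=cv2.INTER_CUBIC)
    r=cv2.matchTemplate(B,A,cv2.TM_CCOEFF_NORMED);_,v,_,l=cv2.minMaxLoc(r);return l[0]/F-4,l[1]/F-8,round(v,3)
print('26->27 dz16.6 disc',m(a,b,244,264,148,159),'fingers/handle',m(a,b,242,266,133,150))
print('24->26',m(c,a,244,264,143,154))
for z in(.1454,.1300,.1134): print(z,proj('side',[.6227,-.1096,z-.0215]))
E
```

```text
26->27 dz16.6 disc (-0.125, 3.625, 0.811) fingers/handle (-0.125, 4.0, 0.993)
24->26 (-0.5, 3.75, 0.845)
0.1454 [[253.82569047 148.05100155]]
0.13 [[253.76661497 151.66535879]]
0.1134 [[253.70418426 155.48504625]]
```

>>> carry_out(
  commands=[
    {"tx": 0,"ty": 0,"tz": 0.06,"rx": 0,"ry": 0,"rz": 0,"jaw": 0.2},
    {"tx": 0,"ty": 0,"tz": 0.11,"rx": 0,"ry": 0,"rz": 0,"jaw": 0.2},
    {"tx": 0,"ty": 0,"tz": 0.13,"rx": 0,"ry": 0,"rz": 0,"jaw": 0.2},
    {"tx": 0,"ty": 0,"tz": 0.136,"rx": 0,"ry": 0,"rz": 0,"jaw": 0.2},
    {"tx": 0,"ty": 0,"tz": 0.139,"rx": 0,"ry": 0,"rz": 0,"jaw": 0.2},
    {"tx": 0,"ty": 0,"tz": 0.14,"rx": 0,"ry": 0,"rz": 0,"jaw": 0.2},
  ],
)

```text
time: 30.4
position: [0.4557, -0.0094, 0.042]
tool_rot: [1.202, 2.901, 0.001]
ft_force: [-0.5, -0.3, -3.0]
grip_width: 0.336
```

>>> carry_out(
  commands=[
    {"tx": 0,"ty": 0,"tz": 0.001,"rx": 0,"ry": 0,"rz": 0,"jaw": 0.2},
    {"tx": 0,"ty": 0,"tz": 0.0012,"rx": 0,"ry": 0,"rz": 0,"jaw": 0.2},
  ],
)

```text
time: 30.65
position: [0.4557, -0.0095, 0.0415]
tool_rot: [1.202, 2.9, -0.001]
ft_force: [-1.7, 0.5, 6.8]
grip_width: 0.331
```

>>> carry_out(
  commands=[
    {"tx": 0,"ty": 0,"tz": 0,"rx": 0,"ry": 0,"rz": 0,"jaw": 0.4},
    {"tx": 0,"ty": 0,"tz": 0,"rx": 0,"ry": 0,"rz": 0,"jaw": 0.7},
    {"tx": 0,"ty": 0,"tz": 0,"rx": 0,"ry": 0,"rz": 0,"jaw": 1},
    {"tx": 0,"ty": 0,"tz": -0.06,"rx": 0,"ry": 0,"rz": 0,"jaw": 1},
    {"tx": 0,"ty": 0,"tz": -0.12,"rx": 0,"ry": 0,"rz": 0,"jaw": 1},
    {"tx": -0.04,"ty": 0.01,"tz": -0.13,"rx": 0,"ry": 0,"rz": 0.15,"jaw": 1},
    {"tx": -0.1,"ty": 0.024,"tz": -0.13,"rx": 0,"ry": 0,"rz": 0.33,"jaw": 1},
    {"tx": -0.16,"ty": 0.038,"tz": -0.12,"rx": 0,"ry": 0,"rz": 0.51,"jaw": 1},
    {"tx": -0.189,"ty": 0.0455,"tz": -0.09,"rx": 0,"ry": 0,"rz": 0.69,"jaw": 1},
    {"tx": -0.189,"ty": 0.0455,"tz": -0.06,"rx": 0,"ry": 0,"rz": 0.785,"jaw": 1},
    {"tx": -0.189,"ty": 0.0455,"tz": -0.045,"rx": 0,"ry": 0,"rz": 0.785,"jaw": 1},
    {"tx": -0.189,"ty": 0.0455,"tz": -0.045,"rx": 0,"ry": 0,"rz": 0.785,"jaw": 1},
  ],
  grip_force=30,
)

```text
time: 32.15
position: [0.6194, -0.1105, 0.0841]
tool_rot: [-2.218, -2.223, 0.002]
ft_force: [-1.0, 0.2, 0.4]
grip_width: 1.001
```

```bash
python3 g.py .622,-.111,.0665,0; python3 v.py 29 230 330 140 240 side 1.8
```

```text
32.15 [ 0.61942442 -0.1105134   0.08414386] [-2.21784246e+00 -2.22275407e+00  1.67178703e-03] [-0.96813581  0.22989697  0.35415262] 1.0011078353272547 [ 0.77  0.51 -0.82  1.64  0.4   1.17 -0.15]
to (0.622, -0.111, 0.0665, 0.0) t [-0.0005  0.0026  0.0176] r [-0.0019 -0.0004  0.0022]
```

View pics/v29.png

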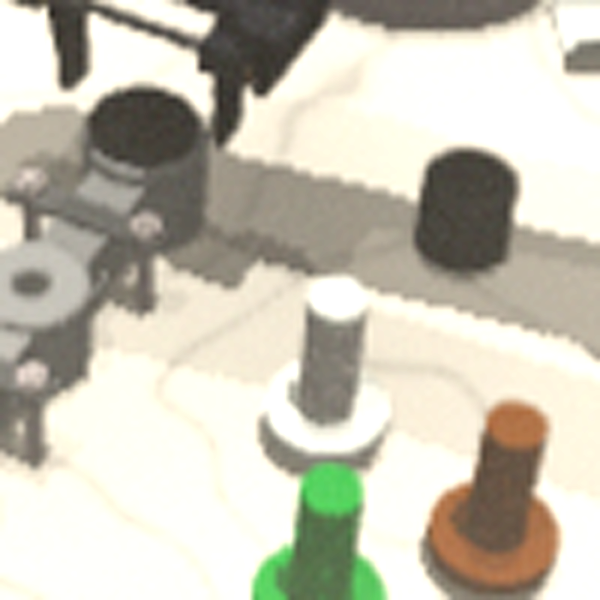

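>>> carry_out(
  commands=[
    {"tx": -0.0005,"ty": 0.002,"tz": 0.01,"rx": 0,"ry": 0,"rz": 0,"jaw": 1},
    {"tx": -0.0005,"ty": 0.002,"tz": 0.017,"rx": 0,"ry": 0,"rz": 0,"jaw": 1},
    {"tx": -0.0005,"ty": 0.002,"tz": 0.017,"rx": 0,"ry": 0,"rz": 0,"jaw": 0.8},
    {"tx": -0.0005,"ty": 0.002,"tz": 0.017,"rx": 0,"ry": 0,"rz": 0,"jaw": 0.8},
  ],
)

```text
time: 32.7
position: [0.6224, -0.1114, 0.0681]
tool_rot: [2.221, 2.221, 0.0]
ft_force: [0.4, 0.5, 0.4]
grip_width: 0.86
```

>>> carry_out(
  commands=[
    {"tx": 0,"ty": 0,"tz": 0.0013,"rx": 0,"ry": 0,"rz": 0,"jaw": 0.6},
    {"tx": 0,"ty": 0,"tz": 0.0013,"rx": 0,"ry": 0,"rz": 0,"jaw": 0.6},
    {"tx": 0,"ty": 0,"tz": 0.0013,"rx": 0,"ry": 0,"rz": 0,"jaw": 0.6},
    {"tx": 0,"ty": 0,"tz": 0.0013,"rx": 0,"ry": 0,"rz": 0,"jaw": 0.6},
    {"tx": 0,"ty": 0,"tz": 0.0013,"rx": 0,"ry": 0,"rz": 0,"jaw": 0.6},
  ],
  grip_force=50,
)

```text
time: 33.33
position: [0.623, -0.1114, 0.0668]
tool_rot: [2.221, 2.221, 0.002]
ft_force: [4.4, -0.1, -2.2]
grip_width: 0.69
```

>>> carry_out(
  commands=[
    {"tx": 0,"ty": 0.0008,"tz": -0.003,"rx": 0,"ry": 0,"rz": 0,"jaw": 0.6},
    {"tx": 0,"ty": 0.0008,"tz": -0.006,"rx": 0,"ry": 0,"rz": 0,"jaw": 0.6},
    {"tx": 0,"ty": 0.0008,"tz": -0.009,"rx": 0,"ry": 0,"rz": 0,"jaw": 0.6},
    {"tx": 0,"ty": 0.0008,"tz": -0.012,"rx": 0,"ry": 0,"rz": 0,"jaw": 0.6},
  ],
)

```text
time: 33.83
position: [0.6214, -0.1111, 0.0756]
tool_rot: [-2.219, -2.219, 0.002]
ft_force: [5.0, -0.1, -17.0]
grip_width: 0.69
```

>>> carry_out(
  commands=[
    {"tx": 0,"ty": 0.0008,"tz": -0.003,"rx": 0,"ry": 0,"rz": 0,"jaw": 0.6},
    {"tx": 0,"ty": 0.0008,"tz": -0.006,"rx": 0,"ry": 0,"rz": 0,"jaw": 0.6},
    {"tx": 0,"ty": 0.0008,"tz": -0.008,"rx": 0,"ry": 0,"rz": 0,"jaw": 0.6},
  ],
)

```text
time: 34.2
position: [0.6222, -0.1114, 0.0857]
tool_rot: [-2.219, -2.219, 0.004]
ft_force: [-0.3, 1.3, -13.7]
grip_width: 0.69
```

```bash
python3 v.py 30 230 280 130 180 side 2.2
```

```text
(no output)
```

View pics/v30.png

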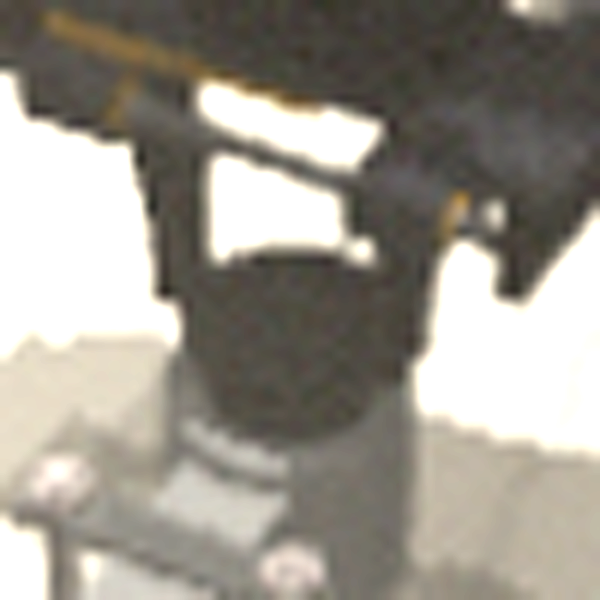

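>>> carry_out(
  commands=[
    {"tx": 0,"ty": 0,"tz": 0.001,"rx": 0,"ry": 0,"rz": 0,"jaw": 0.6},
    {"tx": 0,"ty": 0,"tz": 0.001,"rx": 0,"ry": 0,"rz": 0,"jaw": 0.6},
  ],
)

```text
time: 34.5
position: [0.6229, -0.1114, 0.0867]
tool_rot: [-2.221, -2.221, 0.004]
ft_force: [-4.5, -0.6, -2.1]
grip_width: 0.688
```

>>> carry_out(
  commands=[
    {"tx": 0,"ty": -0.0007,"tz": 0.0,"rx": 0,"ry": 0,"rz": 0,"jaw": 0.6},
    {"tx": 0,"ty": -0.0007,"tz": 0.0,"rx": 0,"ry": 0,"rz": 0,"jaw": 0.68},
    {"tx": 0,"ty": -0.0007,"tz": 0.0,"rx": 0,"ry": 0,"rz": 0,"jaw": 0.68},
  ],
  grip_force=3,
)

```text
time: 34.88
position: [0.6241, -0.1114, 0.0872]
tool_rot: [2.22, 2.22, 0.001]
ft_force: [-3.9, -0.1, 5.5]
grip_width: 0.725
```

>>> carry_out(
  commands=[
    {"tx": 0,"ty": -0.0007,"tz": 0.0,"rx": 0,"ry": 0,"rz": 0,"jaw": 0.72},
    {"tx": 0,"ty": -0.0007,"tz": 0.0,"rx": 0,"ry": 0,"rz": 0,"jaw": 0.76},
    {"tx": 0,"ty": -0.0007,"tz": 0.0,"rx": 0,"ry": 0,"rz": 0,"jaw": 0.85},
    {"tx": 0,"ty": -0.0007,"tz": 0.0,"rx": 0,"ry": 0,"rz": 0,"jaw": 1},
    {"tx": 0,"ty": -0.0007,"tz": 0.0,"rx": 0,"ry": 0,"rz": 0,"jaw": 1},
  ],
)

```text
time: 35.5
position: [0.6226, -0.1114, 0.0855]
tool_rot: [2.221, 2.221, 0.0]
ft_force: [-0.2, -0.5, -0.4]
grip_width: 0.963
```

```bash
python3 v.py 31 230 280 130 180 side 2.2; python3 g.py .4545,-.009,.18,45
```

```text
35.55 [ 0.6225799  -0.11138602  0.08550388] [2.22133339e+00 2.22144806e+00 1.57559212e-04] [ 0.92067451 -0.00323503 -0.83950355] 0.9777144935520017 [ 0.77  0.51 -0.82  1.63  0.4   1.17 -0.15]
to (0.4545, -0.009, 0.18, 45.0) t [ 0.1024 -0.1681 -0.0945] r [ 1.000e-04  0.000e+00 -7.853e-01]
```

View pics/v31.png

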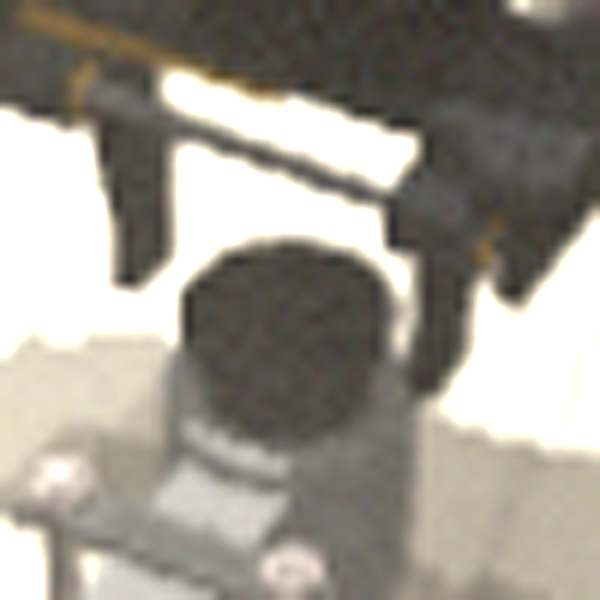

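>>> carry_out(
  commands=[
    {"tx": 0,"ty": 0,"tz": -0.05,"rx": 0,"ry": 0,"rz": 0,"jaw": 1},
    {"tx": 0,"ty": 0,"tz": -0.09,"rx": 0,"ry": 0,"rz": 0,"jaw": 1},
    {"tx": 0.102,"ty": -0.167,"tz": -0.09,"rx": 0,"ry": 0,"rz": -0.785,"jaw": 1},
    {"tx": 0.102,"ty": -0.167,"tz": -0.09,"rx": 0,"ry": 0,"rz": -0.785,"jaw": 1},
    {"tx": 0.102,"ty": -0.167,"tz": -0.09,"rx": 0,"ry": 0,"rz": -0.785,"jaw": 1},
    {"tx": 0.102,"ty": -0.167,"tz": -0.09,"rx": 0,"ry": 0,"rz": -0.785,"jaw": 1},
    {"tx": 0.102,"ty": -0.167,"tz": -0.09,"rx": 0,"ry": 0,"rz": -0.785,"jaw": 1},
    {"tx": 0.102,"ty": -0.167,"tz": -0.06,"rx": 0,"ry": 0,"rz": -0.785,"jaw": 1},
    {"tx": 0.102,"ty": -0.167,"tz": -0.04,"rx": 0,"ry": 0,"rz": -0.785,"jaw": 1},
    {"tx": 0.102,"ty": -0.167,"tz": -0.04,"rx": 0,"ry": 0,"rz": -0.785,"jaw": 1},
  ],
  grip_force=60,
)

```text
time: 36.8
position: [0.4543, -0.009, 0.1246]
tool_rot: [-1.201, -2.9, 0.0]
ft_force: [0.2, 0.8, -0.6]
grip_width: 0.996
```

```bash
python3 g.py .4557,-.0095,.042,45;  python3 v.py 32 230 280 130 180 side 2.2
```

```text
36.8 [ 0.45429121 -0.00902556  0.12459706] [-1.20058154e+00 -2.90016191e+00  1.23318276e-04] [ 0.16358154  0.77524351 -0.61122725] 0.9959491403806255 [ 1.09  0.03 -1.12  2.01  0.03  1.12  0.74]
to (0.4557, -0.0095, 0.042, 45.0) t [-0.0015  0.0008  0.0826] r [-0.0011 -0.0025  0.0004]
```

View pics/v32.png

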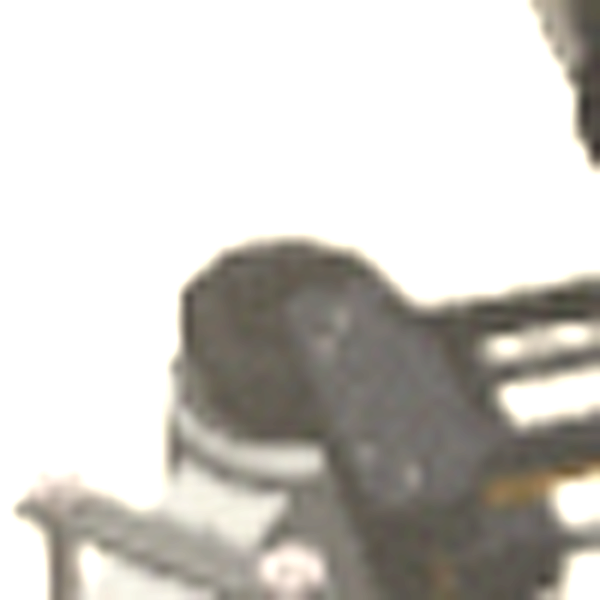

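>>> carry_out(
  commands=[
    {"tx": -0.001,"ty": 0.0005,"tz": 0.05,"rx": 0,"ry": 0,"rz": 0,"jaw": 1},
    {"tx": -0.001,"ty": 0.0005,"tz": 0.075,"rx": 0,"ry": 0,"rz": 0,"jaw": 1},
    {"tx": -0.001,"ty": 0.0005,"tz": 0.082,"rx": 0,"ry": 0,"rz": 0,"jaw": 0.6},
    {"tx": -0.001,"ty": 0.0005,"tz": 0.082,"rx": 0,"ry": 0,"rz": 0,"jaw": 0.3},
    {"tx": -0.001,"ty": 0.0005,"tz": 0.082,"rx": 0,"ry": 0,"rz": 0,"jaw": 0.2},
    {"tx": -0.001,"ty": 0.0005,"tz": 0.082,"rx": 0,"ry": 0,"rz": 0,"jaw": 0.2},
    {"tx": -0.001,"ty": 0.0005,"tz": 0.082,"rx": 0,"ry": 0,"rz": 0,"jaw": 0.2},
    {"tx": -0.001,"ty": 0.0005,"tz": 0.082,"rx": 0,"ry": 0,"rz": 0,"jaw": 0.2},
    {"tx": -0.001,"ty": 0.0005,"tz": 0.082,"rx": 0,"ry": 0,"rz": 0,"jaw": 0.2},
    {"tx": -0.001,"ty": 0.0005,"tz": 0.082,"rx": 0,"ry": 0,"rz": 0,"jaw": 0.2},
  ],
)

```text
time: 38.1
position: [0.4566, -0.0098, 0.0437]
tool_rot: [1.203, 2.902, -0.0]
ft_force: [-1.0, -0.0, 1.1]
grip_width: 0.341
```

```bash
python3 g.py .4557,-.0095,.042,45
```

```text
38.1 [ 0.45658591 -0.00983669  0.04371992] [ 1.20281947e+00  2.90217307e+00 -4.07586265e-04] [-0.99655895 -0.0178361   1.1452036 ] 0.3408062764364336 [ 0.99  0.23 -1.1   2.08  0.25  0.97  0.55]
to (0.4557, -0.0095, 0.042, 45.0) t [ 0.0009 -0.0004  0.0017] r [-0.0002  0.0001 -0.0004]
```

>>> carry_out(
  commands=[
    {"tx": 0,"ty": 0,"tz": -0.06,"rx": 0,"ry": 0,"rz": 0,"jaw": 0.2},
    {"tx": 0,"ty": 0,"tz": -0.12,"rx": 0,"ry": 0,"rz": 0,"jaw": 0.2},
    {"tx": -0.02,"ty": 0.005,"tz": -0.14,"rx": 0,"ry": 0,"rz": 0,"jaw": 0.2},
    {"tx": -0.08,"ty": 0.02,"tz": -0.14,"rx": 0,"ry": 0,"rz": 0,"jaw": 0.2},
    {"tx": -0.14,"ty": 0.035,"tz": -0.14,"rx": 0,"ry": 0,"rz": 0,"jaw": 0.2},
    {"tx": -0.1885,"ty": 0.0468,"tz": -0.135,"rx": 0,"ry": 0,"rz": 0,"jaw": 0.2},
    {"tx": -0.1885,"ty": 0.0468,"tz": -0.115,"rx": 0,"ry": 0,"rz": 0,"jaw": 0.2},
    {"tx": -0.1885,"ty": 0.0468,"tz": -0.107,"rx": 0,"ry": 0,"rz": 0,"jaw": 0.2},
    {"tx": -0.1885,"ty": 0.0468,"tz": -0.107,"rx": 0,"ry": 0,"rz": 0,"jaw": 0.2},
    {"tx": -0.1885,"ty": 0.0468,"tz": -0.107,"rx": 0,"ry": 0,"rz": 0,"jaw": 0.2},
  ],
)

```text
time: 39.35
position: [0.6227, -0.1095, 0.1518]
tool_rot: [1.201, 2.901, -0.001]
ft_force: [-0.1, -0.4, -2.6]
grip_width: 0.335
```

```bash
python3 g.py .623,-.110,.13,45; python3 v.py 33 230 280 120 170 side 2.2
```

```text
39.35 [ 0.62267399 -0.10954565  0.15180787] [ 1.20074409e+00  2.90123286e+00 -1.44292588e-03] [-0.06615799 -0.35541694 -2.64670388] 0.33518064010142873 [ 0.92  0.54 -1.07  1.56  0.49  1.32  0.58]
to (0.623, -0.11, 0.13, 45.0) t [-0.0005 -0.0001  0.0218] r [-0.0002  0.0019  0.0006]
```

View pics/v33.png

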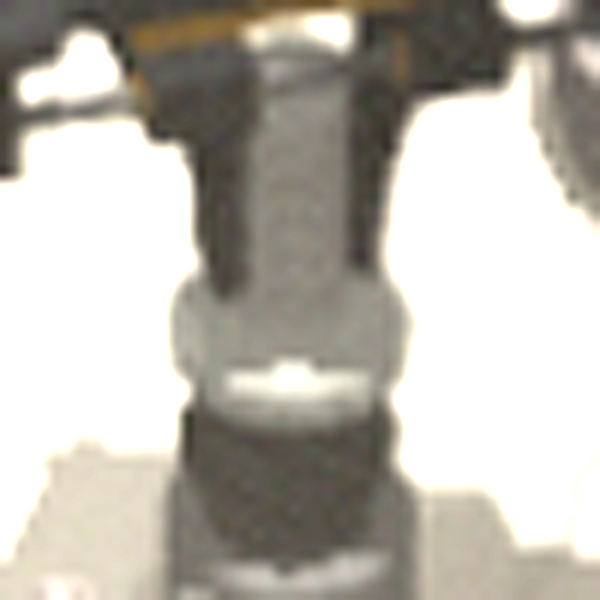

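>>> carry_out(
  commands=[
    {"tx": -0.0002,"ty": 0.0005,"tz": 0.008,"rx": 0,"ry": 0,"rz": 0,"jaw": 0.2},
    {"tx": -0.0002,"ty": 0.0005,"tz": 0.015,"rx": 0,"ry": 0,"rz": 0,"jaw": 0.2},
    {"tx": -0.0002,"ty": 0.0005,"tz": 0.02,"rx": 0,"ry": 0,"rz": 0,"jaw": 0.2},
    {"tx": -0.0002,"ty": 0.0005,"tz": 0.024,"rx": 0,"ry": 0,"rz": 0,"jaw": 0.2},
    {"tx": -0.0002,"ty": 0.0005,"tz": 0.026,"rx": 0,"ry": 0,"rz": 0,"jaw": 0.2},
    {"tx": -0.0002,"ty": 0.0005,"tz": 0.026,"rx": 0,"ry": 0,"rz": 0,"jaw": 0.2},
  ],
)

```text
time: 40.15
position: [0.6233, -0.1099, 0.1244]
tool_rot: [-1.203, -2.902, 0.0]
ft_force: [0.5, -0.1, -3.6]
grip_width: 0.335
```

No contact yet and no side load, so I step down to find the touch.

>>> carry_out(
  commands=[
    {"tx": 0,"ty": 0,"tz": 0.0015,"rx": 0,"ry": 0,"rz": 0,"jaw": 0.2},
    {"tx": 0,"ty": 0,"tz": 0.003,"rx": 0,"ry": 0,"rz": 0,"jaw": 0.2},
  ],
)

```text
time: 40.4
position: [0.6233, -0.1099, 0.1222]
tool_rot: [-1.203, -2.902, 0.001]
ft_force: [-1.7, -0.3, 3.1]
grip_width: 0.336
```

>>> carry_out(
  commands=[
    {"tx": 0,"ty": 0,"tz": 0.001,"rx": 0,"ry": 0,"rz": 0,"jaw": 0.2},
    {"tx": 0,"ty": 0,"tz": 0.002,"rx": 0,"ry": 0,"rz": 0,"jaw": 0.2},
  ],
)

```text
time: 40.65
position: [0.6231, -0.1098, 0.1209]
tool_rot: [-1.203, -2.902, 0.002]
ft_force: [-4.2, -0.6, 6.6]
grip_width: 0.339
```

>>> carry_out(
  commands=[
    {"tx": 0,"ty": 0,"tz": 0.001,"rx": 0,"ry": 0,"rz": 0,"jaw": 0.2},
    {"tx": 0,"ty": 0,"tz": 0.002,"rx": 0,"ry": 0,"rz": 0,"jaw": 0.2},
  ],
)

```text
time: 40.9
position: [0.6234, -0.1097, 0.1188]
tool_rot: [1.203, 2.902, -0.001]
ft_force: [-4.3, -0.1, 6.3]
grip_width: 0.337
```

>>> carry_out(
  commands=[
    {"tx": 0.0002,"ty": -0.0003,"tz": 0.001,"rx": 0,"ry": 0,"rz": 0,"jaw": 0.2},
    {"tx": 0.0002,"ty": -0.0003,"tz": 0.002,"rx": 0,"ry": 0,"rz": 0,"jaw": 0.2},
    {"tx": 0.0002,"ty": -0.0003,"tz": 0.003,"rx": 0,"ry": 0,"rz": 0,"jaw": 0.2},
    {"tx": 0.0002,"ty": -0.0003,"tz": 0.004,"rx": 0,"ry": 0,"rz": 0,"jaw": 0.2},
    {"tx": 0.0002,"ty": -0.0003,"tz": 0.005,"rx": 0,"ry": 0,"rz": 0,"jaw": 0.2},
    {"tx": 0.0002,"ty": -0.0003,"tz": 0.006,"rx": 0,"ry": 0,"rz": 0,"jaw": 0.2},
  ],
)

```text
time: 41.65
position: [0.6235, -0.1097, 0.1133]
tool_rot: [1.202, 2.901, -0.001]
ft_force: [-3.2, -0.5, 6.9]
grip_width: 0.337
```

>>> carry_out(
  commands=[
    {"tx": 0,"ty": 0,"tz": 0.001,"rx": 0,"ry": 0,"rz": 0,"jaw": 0.2},
    {"tx": 0,"ty": 0,"tz": 0.002,"rx": 0,"ry": 0,"rz": 0,"jaw": 0.2},
    {"tx": 0,"ty": 0,"tz": 0.003,"rx": 0,"ry": 0,"rz": 0,"jaw": 0.2},
    {"tx": 0,"ty": 0,"tz": 0.004,"rx": 0,"ry": 0,"rz": 0,"jaw": 0.2},
    {"tx": 0,"ty": 0,"tz": 0.005,"rx": 0,"ry": 0,"rz": 0,"jaw": 0.2},
  ],
)

```text
time: 42.28
position: [0.6235, -0.1098, 0.1091]
tool_rot: [1.202, 2.901, -0.001]
ft_force: [-6.2, -0.3, 12.5]
grip_width: 0.336
```

>>> carry_out(
  commands=[
    {"tx": 0.0003,"ty": -0.0003,"tz": 0.001,"rx": 0,"ry": 0,"rz": 0,"jaw": 0.2},
    {"tx": 0.0003,"ty": -0.0003,"tz": 0.002,"rx": 0,"ry": 0,"rz": 0,"jaw": 0.2},
    {"tx": 0.0003,"ty": -0.0003,"tz": 0.003,"rx": 0,"ry": 0,"rz": 0,"jaw": 0.2},
    {"tx": 0.0003,"ty": -0.0003,"tz": 0.004,"rx": 0,"ry": 0,"rz": 0,"jaw": 0.2},
  ],
)

```text
time: 42.78
position: [0.6233, -0.1099, 0.1053]
tool_rot: [1.202, 2.9, -0.001]
ft_force: [-5.4, 0.3, 12.2]
grip_width: 0.336
```

>>> carry_out(
  commands=[
    {"tx": 0,"ty": 0,"tz": 0.001,"rx": 0,"ry": 0,"rz": 0,"jaw": 0.2},
    {"tx": 0,"ty": 0,"tz": 0.002,"rx": 0,"ry": 0,"rz": 0,"jaw": 0.2},
  ],
)

```text
time: 43.02
position: [0.6233, -0.1099, 0.1033]
tool_rot: [1.202, 2.9, -0.001]
ft_force: [-4.8, -0.3, 12.9]
grip_width: 0.337
```

>>> carry_out(
  commands=[
    {"tx": 0,"ty": 0,"tz": 0.0007,"rx": 0,"ry": 0,"rz": 0,"jaw": 0.2},
    {"tx": 0,"ty": 0,"tz": 0.0012,"rx": 0,"ry": 0,"rz": 0,"jaw": 0.2},
  ],
)

```text
time: 43.28
position: [0.6232, -0.1099, 0.102]
tool_rot: [1.202, 2.901, -0.001]
ft_force: [-5.2, -0.9, 11.2]
grip_width: 0.335
```

>>> carry_out(
  commands=[
    {"tx": 0,"ty": 0,"tz": 0.0007,"rx": 0,"ry": 0,"rz": 0,"jaw": 0.2},
  ],
)

```text
time: 43.4
position: [0.6232, -0.1099, 0.1018]
tool_rot: [1.202, 2.9, -0.002]
ft_force: [-7.3, -1.3, 17.7]
grip_width: 0.333
```

>>> carry_out(
  commands=[
    {"tx": 0,"ty": 0,"tz": 0.0005,"rx": 0,"ry": 0,"rz": 0,"jaw": 0.2},
    {"tx": 0,"ty": 0,"tz": 0.0005,"rx": 0,"ry": 0,"rz": 0,"jaw": 0.2},
  ],
)

```text
time: 43.65
position: [0.6233, -0.1099, 0.1017]
tool_rot: [1.202, 2.9, -0.002]
ft_force: [-6.8, -0.6, 16.9]
grip_width: 0.334
```

>>> carry_out(
  commands=[
    {"tx": 0,"ty": 0,"tz": -0.004,"rx": 0,"ry": 0,"rz": 0,"jaw": 0.2},
    {"tx": 0,"ty": 0,"tz": -0.02,"rx": 0,"ry": 0,"rz": 0,"jaw": 0.2},
    {"tx": 0,"ty": 0,"tz": -0.06,"rx": 0,"ry": 0,"rz": 0,"jaw": 0.2},
    {"tx": 0.02,"ty": -0.007,"tz": -0.085,"rx": 0,"ry": 0,"rz": 0,"jaw": 0.2},
    {"tx": 0.07,"ty": -0.025,"tz": -0.085,"rx": 0,"ry": 0,"rz": 0,"jaw": 0.2},
    {"tx": 0.12,"ty": -0.043,"tz": -0.085,"rx": 0,"ry": 0,"rz": 0,"jaw": 0.2},
    {"tx": 0.1645,"ty": -0.0585,"tz": -0.085,"rx": 0,"ry": 0,"rz": 0,"jaw": 0.2},
    {"tx": 0.1645,"ty": -0.0585,"tz": -0.085,"rx": 0,"ry": 0,"rz": 0,"jaw": 0.2},
    {"tx": 0.1645,"ty": -0.0585,"tz": -0.085,"rx": 0,"ry": 0,"rz": 0,"jaw": 0.2},
  ],
)

```text
time: 44.78
position: [0.4653, -0.0355, 0.1837]
tool_rot: [1.202, 2.9, -0.005]
ft_force: [-0.2, -0.6, -3.3]
grip_width: 0.335
```

```bash
python3 g.py .465,-.035,.045,45; python3 v.py 34 215 335 140 240 side 1.8
```

```text
44.775 [ 0.46525296 -0.03545534  0.18366051] [ 1.20247356  2.89991447 -0.00458532] [-0.22620031 -0.64208006 -3.3384906 ] 0.33463823014152305 [ 1.39 -0.04 -1.32  1.91 -0.04  1.24  0.86]
to (0.465, -0.035, 0.045, 45.0) t [0.0009 0.0004 0.1387] r [-0.0018  0.0032 -0.0008]
```

View pics/v34.png

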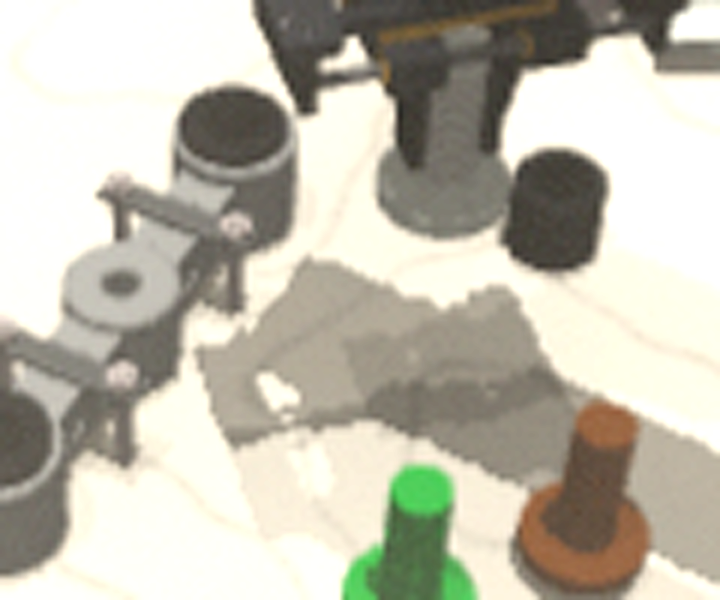

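>>> carry_out(
  commands=[
    {"tx": 0,"ty": 0,"tz": 0.04,"rx": 0,"ry": 0,"rz": 0,"jaw": 0.2},
    {"tx": 0,"ty": 0,"tz": 0.08,"rx": 0,"ry": 0,"rz": 0,"jaw": 0.2},
    {"tx": 0,"ty": 0,"tz": 0.11,"rx": 0,"ry": 0,"rz": 0,"jaw": 0.2},
    {"tx": 0,"ty": 0,"tz": 0.13,"rx": 0,"ry": 0,"rz": 0,"jaw": 0.2},
    {"tx": 0,"ty": 0,"tz": 0.136,"rx": 0,"ry": 0,"rz": 0,"jaw": 0.2},
    {"tx": 0,"ty": 0,"tz": 0.136,"rx": 0,"ry": 0,"rz": 0,"jaw": 0.2},
  ],
)

```text
time: 45.58
position: [0.4656, -0.0338, 0.0469]
tool_rot: [-1.201, -2.901, -0.005]
ft_force: [0.6, 0.8, -3.3]
grip_width: 0.335
```

```bash
python3 g.py .465,-.035,.0437,45
```

```text
45.575 [ 0.46555565 -0.03384468  0.0468826 ] [-1.20096248 -2.90090455 -0.00450237] [ 0.63378787  0.8331153  -3.32664689] 0.33475242108767045 [ 1.13  0.31 -1.21  2.06  0.34  1.    0.53]
to (0.465, -0.035, 0.0437, 45.0) t [-0.0004 -0.0012  0.0032] r [ 0.0019 -0.0029  0.0004]
```

>>> carry_out(
  commands=[
    {"tx": 0,"ty": 0,"tz": 0.0015,"rx": 0,"ry": 0,"rz": 0,"jaw": 0.2},
    {"tx": 0,"ty": 0,"tz": 0.0032,"rx": 0,"ry": 0,"rz": 0,"jaw": 0.2},
    {"tx": 0,"ty": 0,"tz": 0.0036,"rx": 0,"ry": 0,"rz": 0,"jaw": 0.2},
  ],
)

```text
time: 45.95
position: [0.4652, -0.0352, 0.0439]
tool_rot: [1.203, 2.901, -0.001]
ft_force: [-0.1, -0.6, -3.3]
grip_width: 0.334
```

>>> carry_out(
  commands=[
    {"tx": 0,"ty": 0,"tz": 0.0008,"rx": 0,"ry": 0,"rz": 0,"jaw": 0.2},
    {"tx": 0,"ty": 0,"tz": 0.0008,"rx": 0,"ry": 0,"rz": 0,"jaw": 0.2},
  ],
)

```text
time: 46.2
position: [0.4653, -0.0352, 0.0437]
tool_rot: [1.203, 2.902, -0.002]
ft_force: [-1.5, -0.5, 5.3]
grip_width: 0.333
```

Standing on the bench (weight taken over at 0.0437, the grip height). Release gently and rise straight up.

>>> carry_out(
  commands=[
    {"tx": 0,"ty": 0,"tz": -0.0004,"rx": 0,"ry": 0,"rz": 0,"jaw": 0.2},
    {"tx": 0,"ty": 0,"tz": -0.0004,"rx": 0,"ry": 0,"rz": 0,"jaw": 0.4},
    {"tx": 0,"ty": 0,"tz": -0.0004,"rx": 0,"ry": 0,"rz": 0,"jaw": 0.6},
    {"tx": 0,"ty": 0,"tz": -0.0004,"rx": 0,"ry": 0,"rz": 0,"jaw": 1},
    {"tx": 0,"ty": 0,"tz": -0.0004,"rx": 0,"ry": 0,"rz": 0,"jaw": 1},
    {"tx": 0,"ty": 0,"tz": -0.03,"rx": 0,"ry": 0,"rz": 0,"jaw": 1},
    {"tx": 0,"ty": 0,"tz": -0.06,"rx": 0,"ry": 0,"rz": 0,"jaw": 1},
    {"tx": 0,"ty": 0,"tz": -0.085,"rx": 0,"ry": 0,"rz": 0,"jaw": 1},
    {"tx": 0,"ty": 0,"tz": -0.085,"rx": 0,"ry": 0,"rz": 0,"jaw": 1},
  ],
  grip_force=10,
)

```text
time: 47.32
position: [0.4664, -0.0353, 0.1293]
tool_rot: [1.202, 2.898, -0.002]
ft_force: [0.5, -0.1, -1.3]
grip_width: 0.99
```

```bash
python3 g.py; python3 v.py 35 215 335 140 240 side 1.8;python3 v.py 36 190 350 130 250 top 1.8; python3 - <<'E'
from h import *
def edge(f,c):
    v=cv2.imread(f"pics/{f}.png")[...,0].astype(float)[140:165,c]
    i=np.where((v[:-1]>=90)&(v[1:]<90))[0]
    return [round(float(140+k+(v[k]-90)/(v[k]-v[k+1])),2) for k in i][:3]
for f in("side28","side35"): print(f,[edge(f,c) for c in(248,250,252,253,254,255,257)])
E
```

```text
47.325 [ 0.46639733 -0.03528091  0.12933016] [ 1.20229466e+00  2.89811049e+00 -1.74389465e-03] [ 0.51533741 -0.1038413  -1.32272766] 0.9904890607769367 [ 1.3   0.12 -1.32  1.98  0.13  1.14  0.71]
side28 [[155.09], [154.38], [153.76], [153.69], [140.46, 153.71], [153.88], [154.12]]
side35 [[155.08], [154.43], [153.74], [153.72], [153.74], [146.33, 153.12], [145.62]]
```

View pics/v35.png

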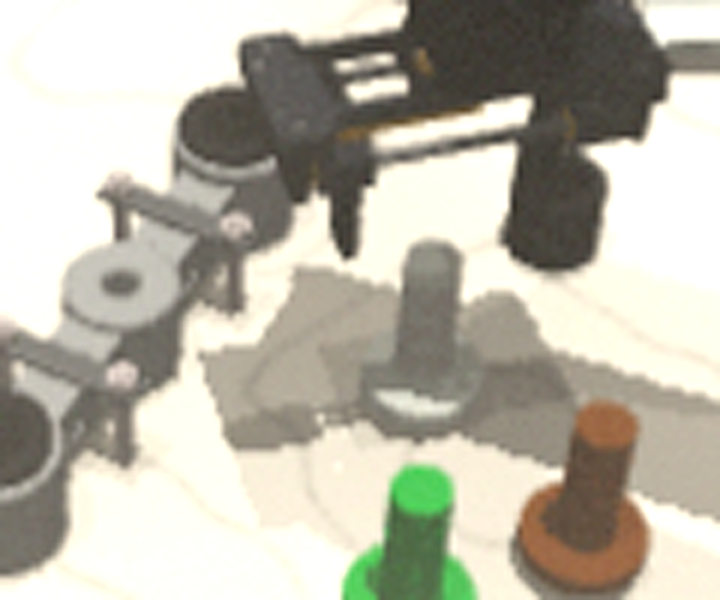

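View pics/v36.png

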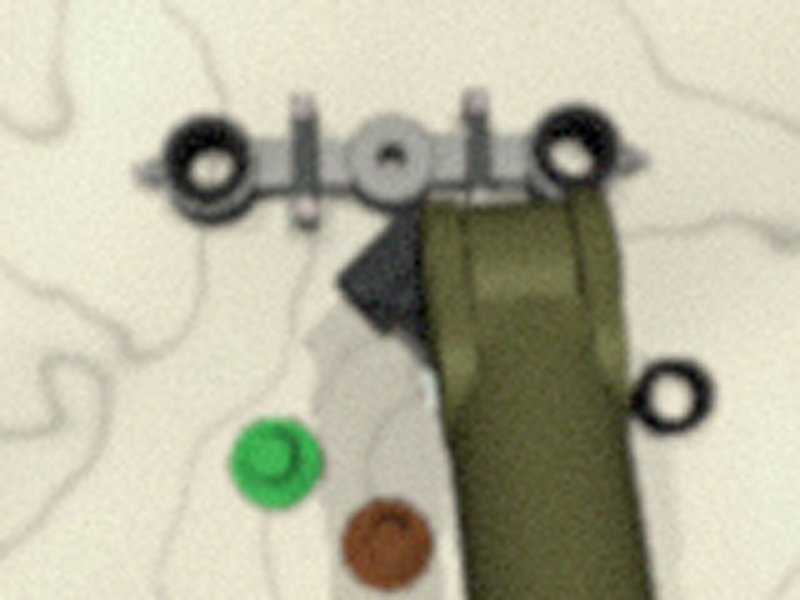

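```bash
python3 -c "
from bench import ctrl
print(ctrl.close_job())"
```

```text
the job is handed in; nothing more can be done
None
```

I fitted the bushing into the empty boss at the -y end, pressed it home with the silver driver, and stood the driver back on the bench. I handed the job in at about 47 s of the 72 s; no verdict is reported.

**First start too low:** The bushing hit the rim a few times before it went in. Once let go, it settled only about 11–13 mm above the boss (camera and driver touch disagreed). That is too close to the 12 mm limit, so I could not be sure the first step counted. My first full press started from there.

**Second start:** I pulled the bushing back up and let it go gently about 20 mm above the boss, then pressed again. It slid in under about 9–16 N. At the shoulder the force rose to about 21 N with no further travel, and I stopped there. The tool height matched the first seating.

**Last checks:**
- **Flange:** in the side camera its edge is at the same row as after the first press (153.7). It looks flat, like the fitted one. I did not measure its tilt on its own.
- **Driver:** it stands upright at about (0.465, -0.035), let go, roughly 170 mm from the bore. That is about 30 mm from where it first stood, because I set it down closer to spare a joint near its limit.
- **Other things:** the sleeve and both look-alikes are where they were. I did not re-measure the sieve and scoop at the end; the arm did not work near them.
- **Joint margin:** joint 3 came to -1.32 rad against its -1.38 limit on the last trip.

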